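# Gang-sand a batch of pine sticks in the hinged jig

### The arm

A 6-joint arm with a two-finger parallel gripper is mounted at the origin on the work surface. World frame = base frame: x ahead of the robot, y to its left, z up, the work surface at z = 0. Lengths are in m, angles in rad, forces in N, time in s.
With the tool pointing down it reaches from about 0.275 to 0.825 m from the base axis. Payload 4.9 kg.
Tool frame: the origin (TCP) lies at the very end of the fingers, on their centre line; the grasp point (between the pads) lies 19 mm behind it; z points along the fingers, y is the line along which they close (so a half turn about z gives the same grasp; the last joint's range is limited). The gripper opens to 85 mm and grips with 20 to 120 N. Pads are 22 mm wide; open, the fingers measure 114 mm over their backs; the gripper's body (76 mm by 85 mm) begins 54 mm behind the grasp point. The pads swing forward as they close: fully open they stand 13 mm farther back than shut.
Start: joints at [1.087, 0.326, -0.193, 1.052, 0, 1.437], TCP at [0.188, 0.517, 0.231] pointing down, gripper open.
Joint ranges: [-2.65, 2.65], [-0.97, 1.79], [-1.3, 1.35], [-1.93, 2.1], [-1.47, 1.37], [-3.14, 3.14]. Speed limits (rad/s): [2.57, 2.57, 3.14, 3.14, 3.14, 3.14].

### API

Orientations are given as a rotation vector (axis times angle).
In Python, from workcell import ctrl, viewer, order gives the robot as it stands. The module is installed in compiled form; this text tells all that it offers.
- The arm moves only by the tool carry_out, never from a script. Its argument "steps" is a list of rows, each a list of 3 entries, a list of its own where there are three numbers: the shift along the world's x, y, z each as a share of 20 mm, from -1 to 1, then the turn, a rotation vector about the world's x, y, z each as a share of 8 degrees, from -1 to 1, then the opening, from -1 (shut) to 1 (fully open). A call has 1 to 12 rows; each row shifts and turns the commanded pose from where the row before left it; what a row does not reach is not made up. A row lasts 1/10 s, in which the tool goes at most 50 mm and 8.59 degrees, less where a joint would pass 70% of its speed; a pose out of reach is approached as far as the arm can. A call with a number of a shift or a turn outside -1 to 1 is refused whole. A call with a gripper value outside its range is refused whole. The fingers move at their own pace and stop on an object; "squeeze" is the grip in N (left out, the last holds). Time passes only in rows, so rows that do not move let the fingers close. It gives the time, the measured TCP pose, the force, the opening and the grip force at its end, in the units of the state.
- ctrl.read_state(): the state, without advancing time (a new reading comes with each control period).
- viewer.get_image(name): name is "scene" or "top"; returns the picture (384x512x3 uint8, red, green, blue); there is no depth.
- viewer.camera_model(name): a dict with "fx", "fy", "cx", "cy" (pixels), "R" (3x3) and "t" (3): a world point X has camera coordinates R X + t. Camera axes: x right, y down, z forward; pixel columns grow to the right and rows downward; lengths in m; the calibration is good to about 2 mm. A picture is of the moment at which its call begins. camera_model takes no time and is no camera call.
- order.close_job(): hands the job in; it is judged then, once.
Trained networks look in the newest picture that a camera, given by its name, has taken for a name from the list of things; names that differ only in an ending like _2 or _b are one class to them, and where a whole thing is asked for, a point or a joint stands for the part that bears it (a point fixed in the world has none). Each returns a list of dicts, best first, with "conf" (0 to 1); they miss things now and then, are a little off and sometimes report something else, mostly with a low value. They report only what shows in the picture. A call takes as long as a camera call. They do not tell look-alikes from the thing itself.
- viewer.look_for(target, camera): "point" ([x, y, z] in m, in world coordinates, good to about 4 mm: the middle of the surface that is visible of it).
The state is a dict: "clock": time; "joints": joint angles; "joint_vel": joint speeds; "joint_efforts": joint torques, N m; "eef_pos": TCP position; "tool_rot": TCP orientation; "force": force on the tool from outside, world axes, zero at the start; "moment": the same for the moment, N m; "opening": finger opening in m; "grasp_force": force on a finger pad.
Only numpy, scipy, OpenCV 4.12 (cv2) and the standard library are available. Lean on these libraries where they do the work, as an engineer would, in place of code of your own. Each camera call takes 0.05 s, during which the arm holds its last target. There are 200 camera calls.

### The job

Lay every pine stick fully down in its own groove of the sanding jig, then swing the red-handled hold-down flap up over the top and lower it gently onto the sticks. Take the orange hand sander by its handle, lay it across all of the sticks close beside the flap and draw it slowly along them to their free ends in one stroke, with steady, moderate pressure on every stick. Then put the sander back flat on its rubber mat and swing the flap back over, lowering it gently onto its open stop, so that the sanded sticks lie free in their grooves for turning; leave the try square, the glue bottle and the pine block alone.

Things in the scene. Friction and masses are not known exactly. Their poses are not given: they have to be found in the camera images.
- jig: Grey-painted plywood sanding jig fixed to the bench, 270 (x) x 262 (y, -155 to +107) x 18 mm; origin on the bench under the grooves' middle. Four grooves along its x (see groove points), 49 mm apart, between dark half-round ribs 7 mm high; each 33 mm wide at its floor, 232 mm long between 7 mm high end stops. The closed flap crosses at jig x -108 to -78 mm; the +x end is the sticks' free end.
- groove0 (a point): middle of the floor of the groove at jig y = -73.5 mm (nearest to the hinge), 18 mm above the bench; axes as the jig's
- groove1 (a point): middle of the floor of the groove at jig y = -24.5 mm; axes as the jig's
- groove2 (a point): middle of the floor of the groove at jig y = +24.5 mm; axes as the jig's
- groove3 (a point): middle of the floor of the groove at jig y = +73.5 mm (nearest to the handle of the closed flap); axes as the jig's
- flap_hinge (a point): point on the flap's hinge axis, on the jig's -y side at jig (-93, -118) mm, 52 mm above the bench; the axis is parallel to the jig's x; axes as the jig's
- flap (a joint): angle of the hold-down flap, an aluminium bar 30 wide, 12 mm thick, cork below (0.35 kg, free hinge): 0 when it lies level on seated sticks, underside 42 mm above the bench (-0.06 over an empty jig); grows as it opens, 1.57 upright; starts leaning back, at rest on its open stop at 1.9. Below about 1.5 it falls shut if let go.
- flap_handle (a point): middle of the flap's red round handle bar, 12 mm thick, along the jig's x, 40 mm clear between its two arms, 265 mm from the hinge axis. At flap angle a: jig x -108, y -118 + 265 cos(a), height 52 + 265 sin(a) mm. 37 mm of free space between the bar and the flap's cross-piece, for a finger; the bar can turn between gripping fingers. Axes: x along the bar, y away from the hinge
- stick0: planed pine stick 24 x 24 x 220 mm, 66 g, long side along its x, origin at its centre; any of its four sides may be up. Starts on the white sheet; may be absent. Seated in a groove its centre is 30 mm and its top 42 mm above the bench
- stick1: planed pine stick 24 x 24 x 220 mm, 66 g, long side along its x, origin at its centre; any of its four sides may be up. Starts on the white sheet; may be absent. Seated in a groove its centre is 30 mm and its top 42 mm above the bench
- stick2: planed pine stick 24 x 24 x 220 mm, 66 g, long side along its x, origin at its centre; any of its four sides may be up. Starts on the white sheet; may be absent. Seated in a groove its centre is 30 mm and its top 42 mm above the bench
- stick3: planed pine stick 24 x 24 x 220 mm, 66 g, long side along its x, origin at its centre; any of its four sides may be up. Starts on the white sheet; may be absent. Seated in a groove its centre is 30 mm and its top 42 mm above the bench
- stock_board: thin white melamine sheet 250 x 200 x 4 mm fixed to the bench, on which the sticks start side by side, about 50 mm apart along its y axis; origin under its middle
- sander: orange hand sander, 0.38 kg, sole 190 (x) x 64 mm (y), z up, origin at the middle of the sole's underside (cushion not pressed). Handle: bar 116 long (x) x 26 wide x 22 mm high, centred 70 mm above the origin on two posts (72 mm clear between them); base plate's top 26 mm above the origin. In use its long side lies across the sticks, along the jig's y
- sander_sole (a joint): how far the sander's spring cushion is pressed in, m: 0 free, 0.008 at the stop; it gives 1 mm for each 2.5 N of total pressure between sole and work
- mat: black rubber mat 230 (its x) x 110 (its y) x 3 mm, fixed to the bench, the sander's parking place; origin under its middle
- try_square: try square lying on the bench, black stock 110 mm, steel blade 170 mm; origin under its stock; leave alone
- glue_bottle: yellow glue bottle, 60 mm across, 170 mm high, origin under its middle; leave alone
- pine_block: pine block 110 x 70 x 45 mm, origin under its middle; leave alone
There are look-alikes about, which are no part of the job. What is shaped like the stick2 but grey or purple is not meant.

How it is judged:
By the outcome, as a careful person would: the job done as asked, in the order asked, and still so for the second after the job is handed in, with the robot touching nothing.
Of stick0, stick1, stick2, stick3 only 2 to 4 are there at a start; the rules pass over those that are not, and their reading is None.
At some moment in a run one of sander, stick0, stick1, stick2, stick3 may be knocked a few centimetres aside while the robot is not near it.
It also fails if it takes over 210 s, if anything falls off the work surface, if the arm or the gripper's body presses on something with over 40 N, if the wrist force passes 120 N, or if a joint passes its speed limit or range.

## Working session

There is one attempt and no reset: what is moved stays moved. The work goes in short steps, Python scripts to look and compute and a tool call to move; the robot and the scene stay as the last step left them, time stands still between calls to the robot, and variables do not carry over. Pictures are saved under pics/ and viewed, at most 14 in all, crops included, and the job is handed in when it is done.

Besides the shell and the picture viewer there is one more tool, called after "Emit:" in YAML: its name, and indented under it one key for each argument. carry_out: Moves the arm, as the interface text tells. Shift numbers are shares of 20 mm and turn numbers shares of 8 degrees, none past 1 either way. Its arguments: {"type":"object","properties":{"steps":{"type":"array"},"squeeze":{"type":"number"}},"required":["steps"]}

```bash
mkdir -p pics; cat > h.py <<'E'
import numpy as np, cv2
from workcell import ctrl, viewer, order
def shot(cam,name,crop=None,k=1):
    im=viewer.get_image(cam)
    o=im
    if crop: x0,y0,x1,y1=crop; o=im[y0:y1,x0:x1]
    o=cv2.resize(o,None,fx=k,fy=k,interpolation=cv2.INTER_CUBIC)
    cv2.imwrite('pics/'+name,o[:,:,::-1]); return im
def proj(cam,X):
    m=viewer.camera_model(cam); c=np.array(m['R'])@np.array(X)+np.array(m['t'])
    return np.array([m['fx']*c[0]/c[2]+m['cx'],m['fy']*c[1]/c[2]+m['cy']])
def unproj(cam,uv,z):
    m=viewer.camera_model(cam);R=np.array(m['R']);t=np.array(m['t'])
    d=R.T@np.array([(uv[0]-m['cx'])/m['fx'],(uv[1]-m['cy'])/m['fy'],1]);o=-R.T@t
    return o+d*(z-o[2])/d[2]
def tri(uvs):
    A=[];b=[]
    for cam,uv in uvs:
        m=viewer.camera_model(cam);R=np.array(m['R']);t=np.array(m['t'])
        d=R.T@np.array([(uv[0]-m['cx'])/m['fx'],(uv[1]-m['cy'])/m['fy'],1]);d/=np.linalg.norm(d);o=-R.T@t
        P=np.eye(3)-np.outer(d,d);A.append(P);b.append(P@o)
    return np.linalg.lstsq(np.vstack(A),np.hstack(b),rcond=None)[0]
E
python3 - <<'E'
from h import *
np.set_printoptions(precision=3,suppress=True)
s=ctrl.read_state();print(s)
for c in('top','scene'):
    shot(c,c+'0.png',k=1.5)
    m=viewer.camera_model(c);print(c,m['fx'],-np.array(m['R']).T@np.array(m['t']))
    for n in['stick2','sander','jig','groove0','groove3','flap_hinge','flap_handle','mat','stock_board','flap','try_square','glue_bottle','pine_block']:
        r=viewer.look_for(n,c)
        print(n,[(np.round(d['point'],3),round(d['conf'],2),np.round(proj(c,d['point'])*1.5)) for d in r][:7])
E
```

```text
{'clock': 0.0, 'joints': array([ 1.087,  0.327, -0.194,  1.052, -0.   ,  1.437]), 'joint_vel': array([ 0.   , -0.   ,  0.001,  0.001,  0.001,  0.   ]), 'joint_efforts': array([  0.   , -44.34 ,  26.244,   0.015,  -0.   ,  -0.   ]), 'eef_pos': array([0.188, 0.516, 0.23 ]), 'tool_rot': array([-0.547, -3.093,  0.003]), 'force': array([-0.344,  0.162, -0.788]), 'moment': array([ 0.036, -0.001,  0.011]), 'grasp_force': 0.0, 'opening': 0.08519026410874177}
top 383.07751310122933 [0.432 0.005 1.167]
stick2 [(array([ 0.287, -0.216,  0.025]), 0.9, array([484., 398.])), (array([0.507, 0.086, 0.03 ]), 0.87, array([333., 284.])), (array([0.51 , 0.232, 0.026]), 0.82, array([259., 282.])), (array([0.508, 0.13 , 0.035]), 0.76, array([310., 284.])), (array([0.21 , 0.323, 0.024]), 0.74, array([209., 434.])), (array([0.523, 0.177, 0.025]), 0.69, array([287., 276.]))]
sander [(array([0.498, 0.388, 0.029]), 0.75, array([180., 287.]))]
jig [(array([ 0.587, -0.236,  0.018]), 0.85, array([494., 247.]))]
groove0 [(array([ 0.581, -0.234,  0.016]), 0.92, array([492., 250.])), (array([0.846, 0.031, 0.01 ]), 0.
[... 1890 characters left out ...]
76.]))]
flap_hinge [(array([ 0.605, -0.229,  0.016]), 0.76, array([324., 374.]))]
flap_handle [(array([ 0.526, -0.374,  0.231]), 0.88, array([229., 316.])), (array([0.527, 0.234, 0.026]), 0.2, array([493., 273.]))]
mat [(array([ 0.51 ,  0.349, -0.   ]), 0.85, array([529., 259.]))]
stock_board [(array([0.536, 0.152, 0.005]), 0.61, array([464., 293.]))]
flap [(array([ 0.533, -0.373,  0.232]), 0.66, array([231., 319.]))]
try_square [(array([0.859, 0.032, 0.012]), 0.96, array([487., 429.]))]
glue_bottle [(array([ 0.638, -0.453,  0.105]), 0.71, array([219., 410.]))]
pine_block [(array([0.782, 0.232, 0.043]), 0.91, array([552., 356.])), (array([ 0.602, -0.234,  0.017]), 0.63, array([321., 374.]))]
```

View pics/top0.png

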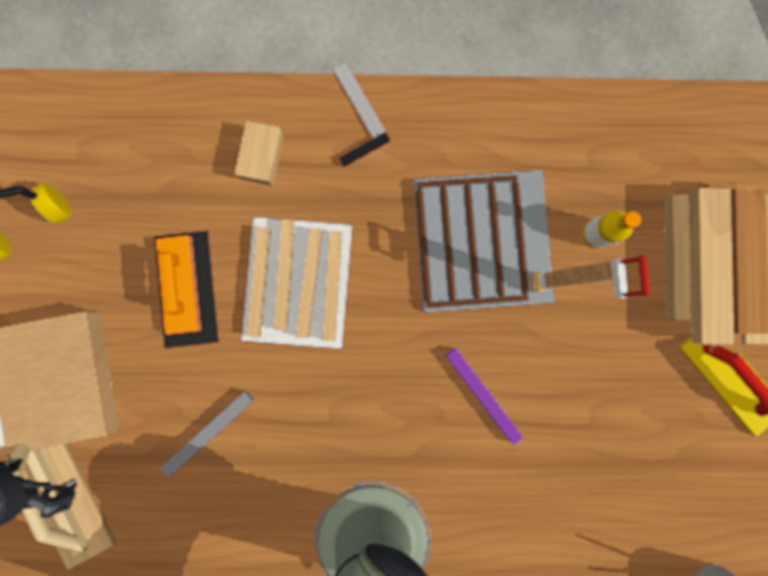

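View pics/scene0.png

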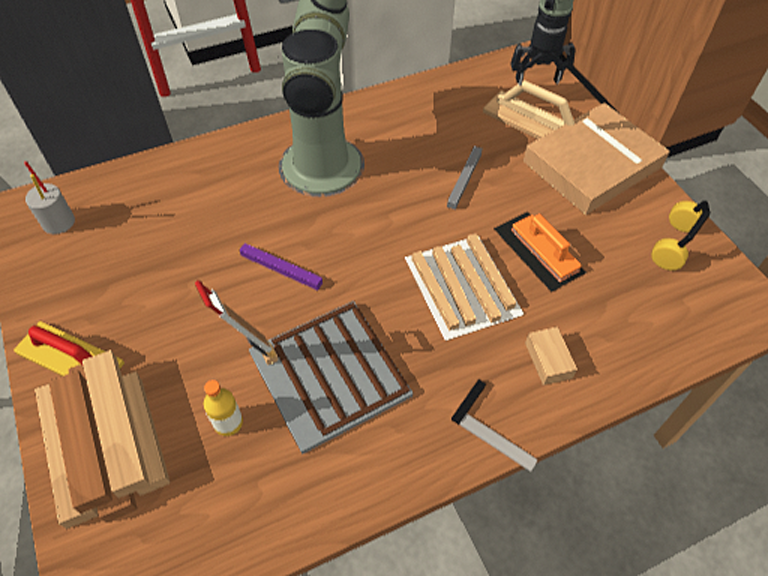

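Both views show four pine sticks on the white sheet (top view, columns ≈257, 285, 310, 333, row ≈283). The grey strips between them look like shadows. The grey bar (207,433) and purple bar (484,397) are look-alikes. The two cameras disagree by about 15 mm in x, so I'll check each one against the gripper and measure the jig myself.

```bash
python3 - <<'E'
from h import *
np.set_printoptions(precision=3,suppress=True)
from scipy.spatial.transform import Rotation as Ro
s=ctrl.read_state();print(Ro.from_rotvec(s['tool_rot']).as_matrix())
tiles=[]
for c,b in(('top',(265,100,385,220)),('scene',(160,190,290,310))):
    im=viewer.get_image(c)
    for (x0,y0,x1,y1) in [b,(140,130,260,250) if c=='top' else (260,140,380,260)]:
        o=cv2.resize(im[y0:y1,x0:x1],(390,290),interpolation=cv2.INTER_CUBIC).copy();tiles.append(o)
    np.save(c+'.npy',im)
    print(c,'tcp',proj(c,s['eef_pos'])*1.5,'base',proj(c,[0,0,0])*1.5)
v=np.vstack([np.hstack(tiles[:2]),np.hstack(tiles[2:])]);cv2.imwrite('pics/crop1.png',v[:,:,::-1])
t=np.load('top.npy')
for r in(150,190): print([tuple(t[r,cc]) for cc in range(155,240,4)])
print([tuple(t[150,cc]) for cc in range(274,370,2)])
E
```

```text
[[-0.939  0.343 -0.   ]
 [ 0.343  0.939  0.   ]
 [ 0.     0.    -1.   ]]
top tcp [ 49.889 471.856] base [372.451 540.75 ]
scene tcp [535.706  86.557] base [320.802 164.483]
[(np.uint8(176), np.uint8(121), np.uint8(69)), (np.uint8(174), np.uint8(120), np.uint8(70)), (np.uint8(143), np.uint8(95), np.uint8(55)), (np.uint8(154), np.uint8(116), np.uint8(91)), (np.uint8(214), np.uint8(208), np.uint8(199)), (np.uint8(220), np.uint8(215), np.uint8(207)), (np.uint8(177), np.uint8(173), np.uint8(165)), (np.uint8(177), np.uint8(174), np.uint8(167)), (np.uint8(202), np.uint8(174), np.uint8(139)), (np.uint8(217), np.uint8(180), np.uint8(126)), (np.uint8(201), np.uint8(174), np.uint8(142)), (np.uint8(211), np.uint8(208), np.uint8(201)), (np.uint8(225), np.uint8(222), np.uint8(215)), (np.uint8(222), np.uint8(219), np.uint8(212)), (np.uint8(225), np.uint8(222), np.uint8(215)), (np.uint8(223), np.uint8(220), np.uint8(214)), (np.uint8(219), np.uint8(215), np.uint8(208)), (np.uint8(219), np.uint8(215), np.uint8(208)), (np.uint8(214), np.uint8(209), np.uint8(203)), (np.uint8(198), np.uint8(188), np.uint
[... 2648 characters left out ...]
157)), (np.uint8(151), np.uint8(155), np.uint8(155)), (np.uint8(117), np.uint8(121), np.uint8(121)), (np.uint8(76), np.uint8(60), np.uint8(54)), (np.uint8(97), np.uint8(59), np.uint8(36)), (np.uint8(131), np.uint8(114), np.uint8(109)), (np.uint8(141), np.uint8(143), np.uint8(144)), (np.uint8(123), np.uint8(126), np.uint8(127)), (np.uint8(112), np.uint8(116), np.uint8(116)), (np.uint8(110), np.uint8(113), np.uint8(114)), (np.uint8(108), np.uint8(112), np.uint8(112)), (np.uint8(108), np.uint8(112), np.uint8(112)), (np.uint8(111), np.uint8(114), np.uint8(115)), (np.uint8(114), np.uint8(101), np.uint8(95)), (np.uint8(127), np.uint8(83), np.uint8(47)), (np.uint8(131), np.uint8(87), np.uint8(50))]
```

View pics/crop1.png

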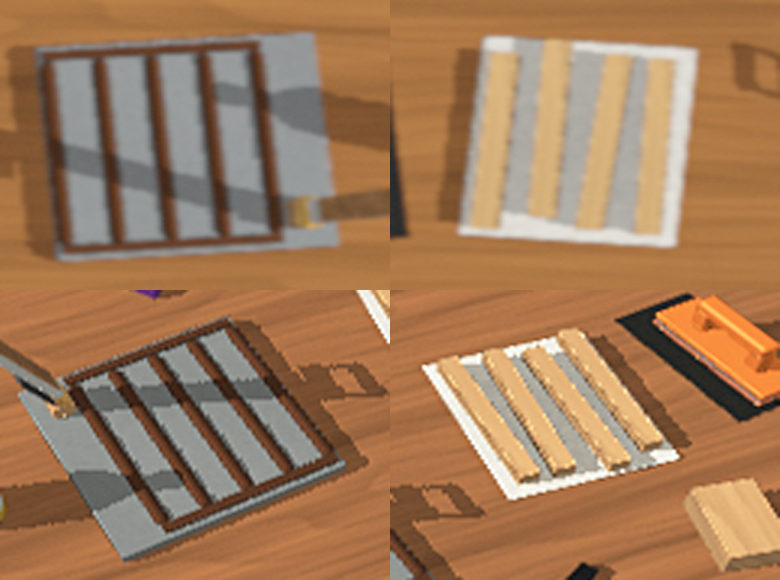

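The crop confirms four pine sticks. Their middles in the crop's top-right tile are x≈495, 550, 605 and 655, and the strips between them are flat shadow. Next I fit the poses in each camera separately.

```bash
cat >> h.py <<'E'
from scipy.optimize import least_squares
def box(x0,x1,y0,y1,z0,z1): return np.array([[x,y,z] for x in(x0,x1) for y in(y0,y1) for z in(z0,z1)],float)
def place(P,p): c,s=np.cos(p[2]),np.sin(p[2]); return np.c_[P[:,0]*c-P[:,1]*s+p[0],P[:,0]*s+P[:,1]*c+p[1],P[:,2]]
def mom(M):
    m=cv2.moments(M.astype(np.uint8),True); return np.array([m['m10']/m['m00'],m['m01']/m['m00']]),.5*np.arctan2(2*m['mu11'],m['mu20']-m['mu02'])
def fitmask(cam,M,boxes,p0):
    c0,a0=mom(M)
    def res(p):
        R=np.zeros((384*4,512*4),np.uint8)
        for b in boxes:
            q=np.array([proj(cam,X) for X in place(b,p)])*4+1.5
            cv2.fillConvexPoly(R,cv2.convexHull(np.round(q*16).astype(np.int32)),1,shift=4)
        c,a=mom(R); c=(c-1.5)/4
        da=(a-a0+np.pi/2)%np.pi-np.pi/2
        return [*(c-c0),60*da]
    r=least_squares(res,p0,diff_step=.02,x_scale=[.01,.01,.05]); return r.x,np.abs(r.fun).max()
STICK=lambda z0:[box(-.11,.11,-.012,.012,z0,z0+.024)]
SANDER=lambda z0:[box(-.095,.095,-.032,.032,z0,z0+.026),box(-.058,.058,-.013,.013,z0+.059,z0+.081)]
def stickmask(im):
    r,g,b=[im[...,i].astype(int) for i in range(3)]
    return (r>165)&(r-b>45)&(g-b>33)&(r-g<48)
def comps(M,a0,a1):
    n,L,S,C=cv2.connectedComponentsWithStats(M.astype(np.uint8),connectivity=4)
    return [(L==i,C[i],S[i,4]) for i in range(1,n) if a0<S[i,4]<a1]
def jigfit(cam,im,p0):
    r,g,b=[im[...,i].astype(int) for i in range(3)]
    M=(r<125)&(r-b>22)
    vs,us=np.nonzero(M); P=np.array([unproj(cam,(u,v),.023)[:2] for u,v in zip(us,vs)])
    P=P[np.hypot(*(P-p0[:2]).T)<.2]
    ys=np.array([-98,-49,0,49,98])/1000
    def res(p,sel=None):
        c,s=np.cos(p[2]),np.sin(p[2]);d=P-p[:2];X=d[:,0]*c+d[:,1]*s;Y=-d[:,0]*s+d[:,1]*c
        dr=np.hypot(np.abs(Y[:,None]-ys).min(1),np.maximum(np.abs(X)-.119,0))
        ds=np.hypot(np.abs(np.abs(X)-.119),np.maximum(np.abs(Y)-.1,0))
        return np.minimum(np.minimum(dr,ds),.015)
    f=least_squares(res,p0,loss='soft_l1',f_scale=.003,x_scale=[.01,.01,.05],diff_step=.003); return f.x,np.median(res(f.x))
E
python3 - <<'E'
from h import *
np.set_printoptions(precision=4,suppress=True)
for c,off in(('top',-.015),('scene',0)):
    im=np.load(c+'.npy')
    print(c,'jig',jigfit(c,im,[.605+off,-.225,.09]))
    M=stickmask(im)
    for m,C,A in comps(M,150,1500):
        w=unproj(c,C,.02)
        if abs(w[0]-.52)<.1 and -.0<w[1]<.3: print(C,A,*fitmask(c,m,STICK(.004),[w[0],w[1],0.05]))
    r,g,b=[im[...,i].astype(int) for i in range(3)]
    O=(r>150)&(r-b>110)&(r-g>50)
    for m,C,A in comps(O,300,5000):
        w=unproj(c,C,.03); 
        if w[1]>.2: print('sander',C,A,*fitmask(c,m,SANDER(.003),[w[0],w[1],1.5]))
    K=(r<60)&(g<60)&(b<60)
    for m,C,A in comps(K|O,800,9000):
        w=unproj(c,C,.0)
        if .3<w[0]<.65 and .2<w[1]<.5:print('mat+s',C,A,*fitmask(c,m,[box(-.115,.115,-.055,.055,0,.003)]+SANDER(.003)[:0],[w[0],w[1],1.6]))
E
```

```text
Traceback (most recent call last):
  File "h.py", line 50, in jigfit
    vs,us=np.nonzero(M); P=np.array([unproj(cam,(u,v),.023)[:2] for u,v in zip(us,vs)])
                                     ~~~~~~^^^^^^^^^^^^^^^^
  File "h.py", line 13, in unproj
    m=viewer.camera_model(cam);R=np.array(m['R']);t=np.array(m['t'])
ValueError: time passes only in moves, steps and waits
```

```bash
python3 - <<'E'
s=open('h.py').read()
s=s.replace("viewer.camera_model(cam)","cm(cam)").replace("def shot","import functools\n@functools.lru_cache\ndef cm(c): return viewer.camera_model(c)\ndef shot",1)
open('h.py','w').write(s)
E
cat > fit.py <<'E'
from h import *
import sys
np.set_printoptions(precision=4,suppress=True)
def allfit(c,im,off):
    print(c,'jig',*jigfit(c,im,[.605+off,-.225,.09]))
    M=stickmask(im)
    for m,C,A in comps(M,150,1500):
        w=unproj(c,C,.02)
        if abs(w[0]-.52)<.1 and -.0<w[1]<.3: print(C,A,*fitmask(c,m,STICK(.004),[w[0],w[1],0.05]))
    r,g,b=[im[...,i].astype(int) for i in range(3)]
    O=(r>150)&(r-b>110)&(r-g>50)
    for m,C,A in comps(O,300,5000):
        w=unproj(c,C,.03); 
        if w[1]>.2: print('sander',C,A,*fitmask(c,m,SANDER(.003),[w[0],w[1],1.5]))
    K=(r<60)&(g<60)&(b<60)
    for m,C,A in comps(K|O,800,9000):
        w=unproj(c,C,.0)
        if .3<w[0]<.65 and .2<w[1]<.5:print('mat+s',C,A,*fitmask(c,m,[box(-.115,.115,-.055,.055,0,.003)]+SANDER(.003)[:0],[w[0],w[1],1.6]))
if __name__=='__main__':
    for c,off in(('top',-.015),('scene',0)): allfit(c,np.load(c+'.npy'),off)
E
python3 fit.py
```

```text
top jig [ 0.5931 -0.3119 -0.195 ] 0.015
[188.8    182.4437] 595 [ 0.5284  0.1858 -0.0461] 0.005973565321033547
[171.7733 187.56  ] 600 [ 0.5125  0.2366 -0.0667] 0.006215382286245408
[205.4869 188.352 ] 571 [ 0.5115  0.1353 -0.111 ] 0.009054095090021974
[220.9981 190.4213] 527 [ 0.5057  0.0886 -0.0464] 0.0144381408888421
sander [117.9251 189.5495] 1496 [0.5038 0.397  0.1269] 0.002490751186130069
mat+s [117.9251 189.5495] 1496 [0.5057 0.4027 0.1319] 0.0023956517473777694
scene jig [ 0.607 -0.291  0.083] 0.015
sander [364.6906 162.2601] 892 [0.4992 0.3995 0.1346] 0.05381541356369812
mat+s [360.8092 165.3731] 1415 [0.4897 0.3941 0.1017] 0.02637690589057229
```

```bash
python3 - <<'E'
s=open('h.py').read()
s=s.replace("M=(r<125)&(r-b>22)","M=(r<112)&(r-b>14)")
s=s.replace("np.minimum(np.minimum(dr,ds),.015)","np.minimum(np.minimum(dr,ds),T[0])").replace("    f=least_squares(res","    T=[.012]; g=[[x,y,a] for x in p0[0]+np.arange(-.03,.031,.006) for y in p0[1]+np.arange(-.03,.031,.006) for a in p0[2]+np.arange(-.09,.1,.03)]\n    p0=min(g,key=lambda p:res(p).sum())\n    f=least_squares(res")
open('h.py','w').write(s)
E
python3 - <<'E'
from h import *
np.set_printoptions(precision=4,suppress=True)
for c in('top','scene'):
    im=np.load(c+'.npy'); print(c,*jigfit(c,im,[.6,-.21,.07]))
im=np.load('scene.npy'); 
print([tuple(map(int,im[190,u])) for u in range(280,340,2)])
for p in[(.5038,.397,.127),(.4992,.3995,.1346)]:
    pass
t=np.load('top.npy')
print('sander row',[tuple(map(int,t[190,u])) for u in range(100,150,3)])
print('scene col',[(v,tuple(map(int,im[v,365]))) for v in range(140,195,3)])
E
```

```text
top [ 0.5997 -0.1889  0.089 ] 0.002770416326452442
scene [ 0.5991 -0.1909  0.09  ] 0.00404463745414383
[(242, 241, 232), (243, 244, 239), (188, 137, 86), (237, 200, 135), (231, 182, 125), (230, 185, 124), (238, 191, 131), (167, 166, 157), (177, 172, 163), (151, 110, 67), (227, 175, 117), (234, 188, 128), (231, 181, 122), (240, 186, 123), (161, 160, 152), (177, 172, 160), (148, 142, 132), (200, 150, 100), (248, 216, 147), (231, 183, 122), (231, 183, 124), (241, 197, 136), (169, 167, 159), (173, 170, 159), (157, 113, 71), (216, 164, 112), (234, 187, 128), (235, 191, 130), (240, 192, 130), (98, 61, 35)]
sander row [(137, 92, 54), (129, 86, 48), (122, 69, 32), (233, 140, 1), (240, 149, 15), (233, 144, 8), (232, 141, 6), (238, 147, 18), (238, 148, 13), (238, 148, 16), (170, 104, 66), (41, 42, 40), (45, 46, 44), (42, 43, 43), (146, 100, 59), (180, 125, 71), (181, 126, 73)]
scene col [(140, (168, 109, 68)), (143, (176, 115, 72)), (146, (178, 120, 77)), (149, (254, 143, 61)), (152, (249, 138, 60)), (155, (255, 202, 101)), (158, (229, 118, 51)), (161, (250, 143, 62)), (164, (248, 144, 63)), (167, (248, 144, 63)), (170, (248, 143, 63)), (173, (252, 155, 69)), (176, (199, 105, 58)), (179, (205, 113, 75)), (182, (31, 37, 35)), (185, (42, 42, 39)), (188, (36, 36, 34)), (191, (33, 43, 45)), (194, (171, 111, 69))]
```

```bash
python3 - <<'E'
from h import *
np.set_printoptions(precision=4,suppress=True)
im=np.load('scene.npy'); r,g,b=[im[...,i].astype(int) for i in range(3)]
M=(r>208)&(r-b>75)&(g>155)&(r-g<62)
for m,C,A in comps(M,150,1500):
    w=unproj('scene',C,.028)
    if abs(w[0]-.52)<.1 and 0<w[1]<.3: print(C,A,*fitmask('scene',m,[box(-.11,.11,-.012,.012,.0279,.028)],[*w[:2],-.05]))
K=(r<60)&(g<60)&(b<65)&(abs(r-b)<20)
for m,C,A in comps(K,100,9000): 
    w=unproj('scene',C,0)
    if .3<w[0]<.65 and .2<w[1]<.5:
        q=cv2.findContours(m.astype(np.uint8),0,1)[0][0][:,0]
        q=cv2.approxPolyDP(cv2.convexHull(q),2,True)[:,0]; print('scene mat',q.tolist(),np.array([unproj('scene',p,.003) for p in q])[:,:2].tolist())
t=np.load('top.npy').astype(int); K=(t.max(2)<75)
for m,C,A in comps(K,60,9000):
    w=unproj('top',C,0)
    if .3<w[0]<.65 and .2<w[1]<.5:
        q=cv2.findContours(m.astype(np.uint8),0,1)[0][0][:,0]
        q=cv2.approxPolyDP(cv2.convexHull(q),2,True)[:,0]; print('top mat',q.tolist(),np.array([unproj('top',p,.003) for p in q])[:,:2].tolist())
# jig/sander/stick overlay
J=(.5994,-.19,.0895)
for c in('top','scene'):
    o=cv2.resize(np.load(c+'.npy'),None,fx=1.5,fy=1.5)
    def L(P,col):
        q=np.array([proj(c,X)*1.5 for X in P]);cv2.polylines(o,[np.round(q*8).astype(np.int32)],True,col,1,shift=3)
    def rect(p,x0,x1,y0,y1,z,col): L(place(np.array([[x0,y0,z],[x1,y0,z],[x1,y1,z],[x0,y1,z]]),p),col)
    rect(J,-.135,.135,-.155,.107,.018,(255,0,0))
    for y in(-.0735,-.0245,.0245,.0735): rect(J,-.116,.116,y-.0165,y+.0165,.018,(0,255,0))
    for p in[(.5284,.1858,-.0461),(.5125,.2366,-.0667),(.5115,.1353,-.111),(.5057,.0886,-.0464)]: rect(p,-.11,.11,-.012,.012,.028,(255,0,0))
    S=(.5015,.398,.131);rect(S,-.095,.095,-.032,.032,.029,(0,0,255));rect(S,-.058,.058,-.013,.013,.084,(0,0,255))
    cv2.imwrite(f'pics/ov_{c}.png',o[100:480,100:,::-1])
E
```

```text
[327.5088 179.4794] 340 [ 0.5105  0.235  -0.0642] 0.007417341595048477
[317.2806 187.5306] 360 [ 0.5263  0.1844 -0.0481] 0.011355448238845156
[302.5014 189.0312] 353 [ 0.5104  0.1342 -0.1159] 0.015324135903003189
[289.8619 192.0718] 362 [ 0.5039  0.0874 -0.045 ] 0.021542423212792983
scene mat [[331, 152], [352, 142], [389, 181], [367, 193]] [[0.39363989453293124, 0.32366272100361504], [0.3833291655165324, 0.4234747358941734], [0.5995883779820665, 0.4482463556719697], [0.6116188227033537, 0.34595293429722507]]
top mat [[137, 155], [144, 226], [111, 230], [110, 224], [127, 156]] [[0.6113273456369654, 0.347650889407333], [0.3956863724583455, 0.3203065367111616], [0.38242959497484613, 0.41925332301837254], [0.4004367900868012, 0.42285142559340166], [0.60782670091908, 0.37797089517905713]]
```

View pics/ov_scene.png

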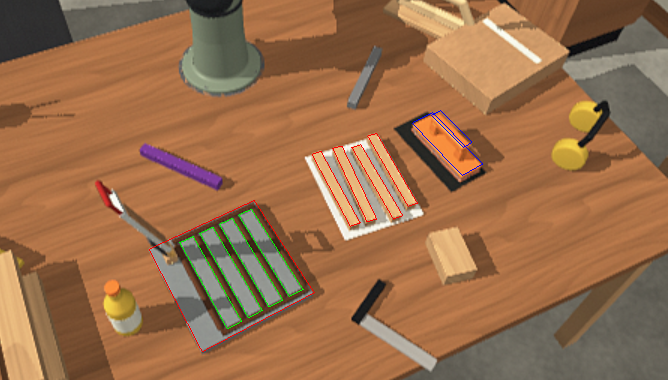

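View pics/ov_top.png

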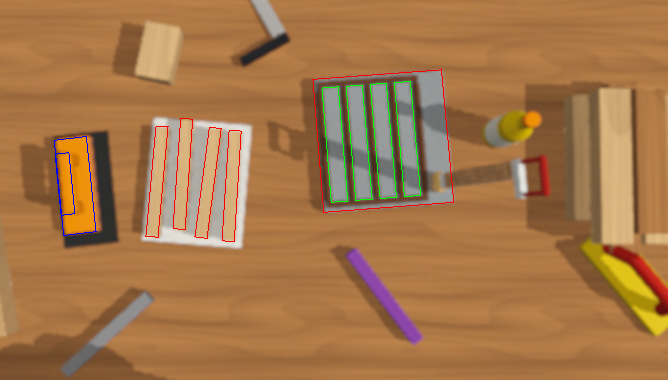

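Both overlays match the picture, so the cameras agree and the heights fit. The jig is at (0.599, -0.190), yaw 0.09, and the four sticks are located. Starting with the stick at y = 0.088.

Emit:
carry_out:
  steps:
    - [[0.72, -0.97, -0.22], [0, 0, 0.1], -0.15]
    - [[0.72, -0.97, -0.22], [0, 0, 0.1], -0.15]
    - [[0.72, -0.97, -0.22], [0, 0, 0.1], -0.15]
    - [[0.72, -0.97, -0.22], [0, 0, 0.1], -0.15]
    - [[0.72, -0.97, -0.22], [0, 0, 0.1], -0.15]
    - [[0.72, -0.97, -0.22], [0, 0, 0.1], -0.15]
    - [[0.72, -0.97, -0.22], [0, 0, 0.1], -0.15]
    - [[0.72, -0.97, -0.22], [0, 0, 0.1], -0.15]
    - [[0.72, -0.97, -0.22], [0, 0, 0.1], -0.15]
    - [[0.72, -0.97, -0.22], [0, 0, 0.1], -0.15]
    - [[0.72, -0.97, -0.22], [0, 0, 0.1], -0.15]
  squeeze: 30

```text
clock: 2.6
eef_pos: [0.3475, 0.3026, 0.1829]
tool_rot: [0.307, 3.126, 0.0]
force: [0.4, 0.1, -0.6]
opening: 0.0364
grasp_force: 0.0
```

Emit:
carry_out:
  steps:
    - [[0.72, -0.97, -0.22], [0, 0, 0.1], -0.15]
    - [[0.72, -0.97, -0.22], [0, 0, 0.1], -0.15]
    - [[0.72, -0.97, -0.22], [0, 0, 0.1], -0.15]
    - [[0.72, -0.97, -0.22], [0, 0, 0.1], -0.15]
    - [[0.72, -0.97, -0.22], [0, 0, 0.1], -0.15]
    - [[0.72, -0.97, -0.22], [0, 0, 0.1], -0.15]
    - [[0.72, -0.97, -0.22], [0, 0, 0.1], -0.15]
    - [[0.72, -0.97, -0.22], [0, 0, 0.1], -0.15]
    - [[0.72, -0.97, -0.22], [0, 0, 0.1], -0.15]
    - [[0.72, -0.97, -0.22], [0, 0, 0.1], -0.15]
    - [[0.72, -0.97, -0.22], [0, 0, 0.1], -0.15]
    - [[0, 0, 0], [0, 0, 0], -0.15]

```text
clock: 3.8
eef_pos: [0.507, 0.0879, 0.1341]
tool_rot: [0.072, 3.14, -0.001]
force: [0.3, 0.3, -0.1]
opening: 0.0362
grasp_force: 0.0
```

```bash
python3 - <<'E'
from h import *
s=ctrl.read_state();t=[]
for c in('top','scene'):
    im=viewer.get_image(c);u=proj(c,s['eef_pos']+np.array([0,0,.0]));g=proj(c,[.505,.088,.028]);print(c,u,g)
    o=cv2.resize(im,None,fx=4,fy=4,interpolation=cv2.INTER_CUBIC)
    for p,col in((u,(0,255,0)),(g,(255,0,0))): cv2.circle(o,tuple(np.int32(p*4+2)),4,col,-1)
    x,y=np.int32(g*4);t.append(o[y-290:y+290,x-200:x+200])
cv2.imwrite('pics/a1.png',np.hstack(t)[:,:,::-1])
E
```

```text
top [218.19464786 187.10144996] [220.97141318 190.3735814 ]
scene [291.98792854 173.19930707] [289.57049303 191.05550557]
```

View pics/a1.png

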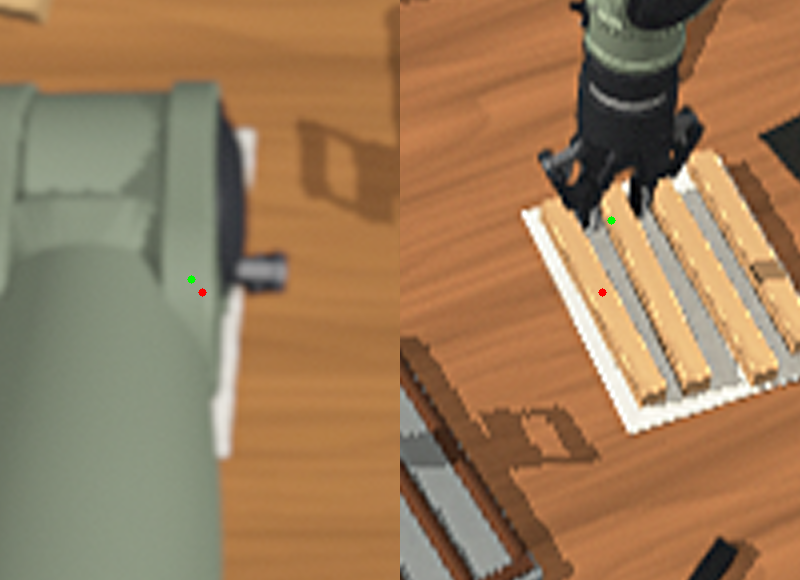

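Scene camera: the fingertip midpoint, about (613,215) in the crop, lies on the projected TCP at (611,220), so the arm and camera agree. Descending to grasp.

Emit:
carry_out:
  steps:
    - [[-0.1, 0, -1], [0, 0, 0], -0.15]
    - [[0, 0, -1], [0, 0, 0], -0.15]
    - [[0, 0, -1], [0, 0, 0], -0.15]
    - [[0, 0, -1], [0, 0, 0], -0.15]
    - [[0, 0, -1], [0, 0, 0], -0.15]
    - [[0, 0, -1], [0, 0, 0], -0.15]
    - [[0, 0, 0], [0, 0, 0], -0.15]
    - [[0, 0, 0], [0, 0, 0], -0.6]
    - [[0, 0, 0], [0, 0, 0], -1]
    - [[0, 0, 0], [0, 0, 0], -1]
    - [[0, 0, 0], [0, 0, 0], -1]

```text
clock: 5.0
eef_pos: [0.5039, 0.09, 0.0153]
tool_rot: [0.067, 3.139, 0.0]
force: [-0.4, -0.1, -1.3]
opening: 0.023
grasp_force: 31.8
```

Emit:
carry_out:
  steps:
    - [[0, 0, 1], [0, 0, 0], -1]
    - [[0, 0, 1], [0, 0, 0], -1]
    - [[0, 0, 1], [0, 0, 0], -1]
    - [[0.28, -0.98, 1], [0, 0, 0.053], -1]
    - [[0.28, -0.98, 0], [0, 0, 0.053], -1]
    - [[0.28, -0.98, 0], [0, 0, 0.053], -1]
    - [[0.28, -0.98, 0], [0, 0, 0.053], -1]
    - [[0.28, -0.98, 0], [0, 0, 0.053], -1]
    - [[0.28, -0.98, 0], [0, 0, 0.053], -1]
    - [[0.28, -0.98, 0], [0, 0, 0.053], -1]
    - [[0.28, -0.98, 0], [0, 0, 0.053], -1]
    - [[0.28, -0.98, 0], [0, 0, 0.053], -1]

```text
clock: 6.2
eef_pos: [0.554, -0.0874, 0.0949]
tool_rot: [-0.038, 3.141, -0.0]
force: [-0.0, -0.4, -0.8]
opening: 0.0233
grasp_force: 31.9
```

Emit:
carry_out:
  steps:
    - [[0.28, -0.98, 0], [0, 0, 0.053], -1]
    - [[0.28, -0.98, 0], [0, 0, 0.053], -1]
    - [[0.28, -0.98, 0], [0, 0, 0.053], -1]
    - [[0.28, -0.98, 0], [0, 0, 0.053], -1]
    - [[0.28, -0.98, 0], [0, 0, 0.053], -1]
    - [[0.28, -0.98, 0], [0, 0, 0.053], -1]
    - [[0.28, -0.98, 0], [0, 0, 0.053], -1]
    - [[0.28, -0.98, 0], [0, 0, 0.053], -1]
    - [[0.28, -0.98, 0], [0, 0, 0.053], -1]
    - [[0, 0, 0], [0, 0, 0], -1]

```text
clock: 7.2
eef_pos: [0.6048, -0.2657, 0.0949]
tool_rot: [-0.138, 3.137, -0.003]
force: [-0.3, 0.1, -0.9]
opening: 0.0234
grasp_force: 31.9
```

Emit:
carry_out:
  steps:
    - [[0, 0.12, -1], [0, 0, 0], -1]
    - [[0, 0, -1], [0, 0, 0], -1]
    - [[0, 0, -0.5], [0, 0, 0], -1]
    - [[0, 0, -0.4], [0, 0, 0], -1]
    - [[0, 0, -0.2], [0, 0, 0], -1]
    - [[0, 0, -0.15], [0, 0, 0], -1]
    - [[0, 0, 0], [0, 0, 0], -1]

```text
clock: 7.9
eef_pos: [0.6045, -0.2608, 0.0299]
tool_rot: [-0.142, 3.138, -0.001]
force: [0.3, -0.8, -0.1]
opening: 0.0231
grasp_force: 31.9
```

Emit:
carry_out:
  steps:
    - [[0, 0, -0.05], [0, 0, 0], -1]
    - [[0, 0, 0], [0, 0, 0], -0.3]
    - [[0, 0, 0], [0, 0, 0], -0.2]
    - [[0, 0, 0.5], [0, 0, 0], -0.2]
    - [[0, 0, 1], [0, 0, 0], -0.2]
    - [[0, 0, 1], [0, 0, 0], -0.2]
    - [[0, 0, 1], [0, 0, 0], -0.2]

```text
clock: 8.6
eef_pos: [0.6042, -0.2605, 0.1001]
tool_rot: [-0.142, 3.138, -0.0]
force: [-0.3, 1.0, -0.4]
opening: 0.0341
grasp_force: 0.0
```

```bash
cat > chk.py <<'E'
from h import *
np.set_printoptions(precision=4,suppress=True)
def chk():
    im=viewer.get_image('scene'); r,g,b=[im[...,i].astype(int) for i in range(3)]
    M=(r>208)&(r-b>75)&(g>155)&(r-g<62)
    for m,C,A in comps(M,100,900):
        w=unproj('scene',C,.028)
        if .4<w[0]<.75 and w[1]<.3:
            z=.042 if w[1]<0 else .028
            print(A,*fitmask('scene',m,[box(-.11,.11,-.012,.012,z-.0001,z)],[*w[:2],-.05]))
    O=(r>150)&(r-b>110)&(r-g>50)
    for m,C,A in comps(O,300,5000):
        w=unproj('scene',C,.03)
        if w[1]>.1 or 1: print('sander',A,*fitmask('scene',m,SANDER(.003),[*w[:2],.12]))
    return im
if __name__=='__main__': chk()
E
python3 chk.py
```

```text
352 [ 0.5105  0.2345 -0.069 ] 0.017595127487510354
376 [ 0.5263  0.1838 -0.0478] 0.007957622951437315
354 [ 0.5106  0.1342 -0.1155] 0.006557442251837742
346 [ 0.6373 -0.2574  0.0717] 0.005816895706345804
104 [ 0.5843 -0.4703  0.148 ] 0.0034871196481276456
sander 312 [ 0.007  -0.3139  1.5618] 0.03548226249807218
sander 892 [0.4993 0.3993 0.1348] 0.030655942490483312
sander 315 [ 0.3091 -0.3233  0.8065] 0.0016320888327747696
sander 319 [ 0.2857 -0.741   0.6436] 0.046709481531081565
sander 313 [ 0.5254 -0.4043  1.4166] 0.0034469988558027964
sander 555 [ 0.7951 -0.3293  1.4698] 0.009049642779302758
sander 481 [ 0.8875 -0.2937  1.5926] 0.003343306570116056
```

Emit:
carry_out:
  steps:
    - [[-0.233, 0.99, 0], [0, 0, -0.073], -0.15]
    - [[-0.233, 0.99, 0], [0, 0, -0.073], -0.15]
    - [[-0.233, 0.99, 0], [0, 0, -0.073], -0.15]
    - [[-0.233, 0.99, 0], [0, 0, -0.073], -0.15]
    - [[-0.233, 0.99, 0], [0, 0, -0.073], -0.15]
    - [[-0.233, 0.99, 0], [0, 0, -0.073], -0.15]
    - [[-0.233, 0.99, 0], [0, 0, -0.073], -0.15]
    - [[-0.233, 0.99, 0], [0, 0, -0.073], -0.15]
    - [[-0.233, 0.99, 0], [0, 0, -0.073], -0.15]
    - [[-0.233, 0.99, 0], [0, 0, -0.073], -0.15]
    - [[-0.233, 0.99, 0], [0, 0, -0.073], -0.15]
    - [[-0.233, 0.99, 0], [0, 0, -0.073], -0.15]

```text
clock: 9.85
eef_pos: [0.5482, -0.0221, 0.0991]
tool_rot: [0.05, 3.14, -0.0]
force: [0.5, -0.3, -0.1]
opening: 0.0364
grasp_force: 0.0
```

Emit:
carry_out:
  steps:
    - [[-0.233, 0.99, 0], [0, 0, -0.073], -0.15]
    - [[-0.233, 0.99, 0], [0, 0, -0.073], -0.15]
    - [[-0.233, 0.99, 0], [0, 0, -0.073], -0.15]
    - [[-0.233, 0.99, 0], [0, 0, -0.073], -0.15]
    - [[-0.233, 0.99, 0], [0, 0, -0.073], -0.15]
    - [[-0.233, 0.99, 0], [0, 0, -0.073], -0.15]
    - [[-0.233, 0.99, 0], [0, 0, -0.073], -0.15]
    - [[-0.233, 0.99, 0], [0, 0, -0.073], -0.15]
    - [[0, 0, 0], [0, 0, 0], -0.15]

```text
clock: 10.75
eef_pos: [0.5103, 0.1375, 0.099]
tool_rot: [0.173, 3.137, 0.001]
force: [0.6, -0.4, -0.4]
opening: 0.0364
grasp_force: 0.0
```

Emit:
carry_out:
  steps:
    - [[0, -0.12, -1], [0, 0, 0], -0.15]
    - [[0, 0, -1], [0, 0, 0], -0.15]
    - [[0, 0, -1], [0, 0, 0], -0.15]
    - [[0, 0, -0.8], [0, 0, 0], -0.15]
    - [[0, 0, -0.4], [0, 0, 0], -0.15]
    - [[0, 0, 0], [0, 0, 0], -0.4]
    - [[0, 0, 0], [0, 0, 0], -1]
    - [[0, 0, 0], [0, 0, 0], -1]
    - [[0, 0, 0], [0, 0, 0], -1]
    - [[0, 0, 0], [0, 0, 0], -1]

```text
clock: 11.75
eef_pos: [0.5113, 0.1332, 0.015]
tool_rot: [0.178, 3.136, 0.0]
force: [-0.1, 0.2, -0.6]
opening: 0.0233
grasp_force: 33.1
```

Emit:
carry_out:
  steps:
    - [[0, 0, 1], [0, 0, 0], -1]
    - [[0, 0, 1], [0, 0, 0], -1]
    - [[0, 0, 1], [0, 0, 0], -1]
    - [[0.25, -0.97, 1], [0, 0, 0.081], -1]
    - [[0.25, -0.97, 0], [0, 0, 0.081], -1]
    - [[0.25, -0.97, 0], [0, 0, 0.081], -1]
    - [[0.25, -0.97, 0], [0, 0, 0.081], -1]
    - [[0.25, -0.97, 0], [0, 0, 0.081], -1]
    - [[0.25, -0.97, 0], [0, 0, 0.081], -1]
    - [[0.25, -0.97, 0], [0, 0, 0.081], -1]
    - [[0.25, -0.97, 0], [0, 0, 0.081], -1]
    - [[0.25, -0.97, 0], [0, 0, 0.081], -1]

```text
clock: 12.95
eef_pos: [0.556, -0.0423, 0.0947]
tool_rot: [0.017, 3.141, -0.0]
force: [-0.4, 0.6, -0.7]
opening: 0.0233
grasp_force: 33.1
```

Emit:
carry_out:
  steps:
    - [[0.25, -0.97, 0], [0, 0, 0.081], -1]
    - [[0.25, -0.97, 0], [0, 0, 0.081], -1]
    - [[0.25, -0.97, 0], [0, 0, 0.081], -1]
    - [[0.25, -0.97, 0], [0, 0, 0.081], -1]
    - [[0.25, -0.97, 0], [0, 0, 0.081], -1]
    - [[0.25, -0.97, 0], [0, 0, 0.081], -1]
    - [[0.25, -0.97, 0], [0, 0, 0.081], -1]
    - [[0.25, -0.97, 0], [0, 0, 0.081], -1]
    - [[0.25, -0.97, 0], [0, 0, 0.081], -1]
    - [[0, 0, 0], [0, 0, 0], -1]
    - [[0, 0, 0], [0, 0, 0], -1]

```text
clock: 14.05
eef_pos: [0.6006, -0.216, 0.0944]
tool_rot: [0.141, -3.138, -0.001]
force: [-0.9, 0.8, -0.4]
opening: 0.0231
grasp_force: 33.1
```

Emit:
carry_out:
  steps:
    - [[0.05, 0.05, -1], [0, 0, 0], -1]
    - [[0, 0, -1], [0, 0, 0], -1]
    - [[0, 0, -0.5], [0, 0, 0], -1]
    - [[0, 0, -0.4], [0, 0, 0], -1]
    - [[0, 0, -0.2], [0, 0, 0], -1]
    - [[0, 0, -0.17], [0, 0, 0], -1]
    - [[0, 0, 0], [0, 0, 0], -1]

```text
clock: 14.75
eef_pos: [0.602, -0.2151, 0.0292]
tool_rot: [-0.142, 3.138, -0.0]
force: [-0.2, 0.0, -0.4]
opening: 0.023
grasp_force: 33.1
```

Emit:
carry_out:
  steps:
    - [[0, 0, -0.03], [0, 0, 0], -0.3]
    - [[0, 0, 0], [0, 0, 0], -0.2]
    - [[0, 0, 0], [0, 0, 0], -0.2]
    - [[0, 0, 0.5], [0, 0, 0], -0.2]
    - [[0, 0, 1], [0, 0, 0], -0.2]
    - [[0, 0, 1], [0, 0, 0], -0.2]
    - [[0, 0, 1], [0, 0, 0], -0.2]
    - [[-0.186, 1, 0], [0, 0, -0.049], -0.15]
    - [[-0.186, 1, 0], [0, 0, -0.049], -0.15]
    - [[-0.186, 1, 0], [0, 0, -0.049], -0.15]
    - [[-0.186, 1, 0], [0, 0, -0.049], -0.15]
    - [[-0.186, 1, 0], [0, 0, -0.049], -0.15]

```text
clock: 15.95
eef_pos: [0.5834, -0.1145, 0.0995]
tool_rot: [-0.087, 3.139, -0.0]
force: [0.2, 0.0, 0.9]
opening: 0.0363
grasp_force: 0.0
```

```bash
python3 chk.py | head -7
```

```text
347 [ 0.5102  0.2349 -0.0659] 0.003508907542709494
323 [ 0.5157  0.1852 -0.0442] 0.005742992571446948
335 [ 0.6341 -0.2127  0.1003] 0.004130473591676953
379 [ 0.631  -0.2587  0.0965] 0.01867265758346548
881 [ 0.5512 -0.7746 -0.002 ] 0.20057605886298902
sander 892 [0.4991 0.3994 0.1336] 0.052424819936369715
sander 320 [ 0.2859 -0.7409  0.6415] 0.032596044906789245
```

Emit:
carry_out:
  steps:
    - [[-0.186, 1, 0], [0, 0, -0.049], -0.15]
    - [[-0.186, 1, 0], [0, 0, -0.049], -0.15]
    - [[-0.186, 1, 0], [0, 0, -0.049], -0.15]
    - [[-0.186, 1, 0], [0, 0, -0.049], -0.15]
    - [[-0.186, 1, 0], [0, 0, -0.049], -0.15]
    - [[-0.186, 1, 0], [0, 0, -0.049], -0.15]
    - [[-0.186, 1, 0], [0, 0, -0.049], -0.15]
    - [[-0.186, 1, 0], [0, 0, -0.049], -0.15]
    - [[-0.186, 1, 0], [0, 0, -0.049], -0.15]
    - [[-0.186, 1, 0], [0, 0, -0.049], -0.15]
    - [[-0.186, 1, 0], [0, 0, -0.049], -0.15]
    - [[-0.186, 1, 0], [0, 0, -0.049], -0.15]

```text
clock: 17.2
eef_pos: [0.539, 0.1256, 0.0994]
tool_rot: [0.041, 3.14, 0.0]
force: [1.0, -0.5, 0.0]
opening: 0.0363
grasp_force: 0.0
```

```bash
python3 - <<'E'
from h import *
im=shot('scene','s2.png',(150,110,400,300),3)
im=shot('top','t2.png')
E
```

```text
(no output)
```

View pics/s2.png

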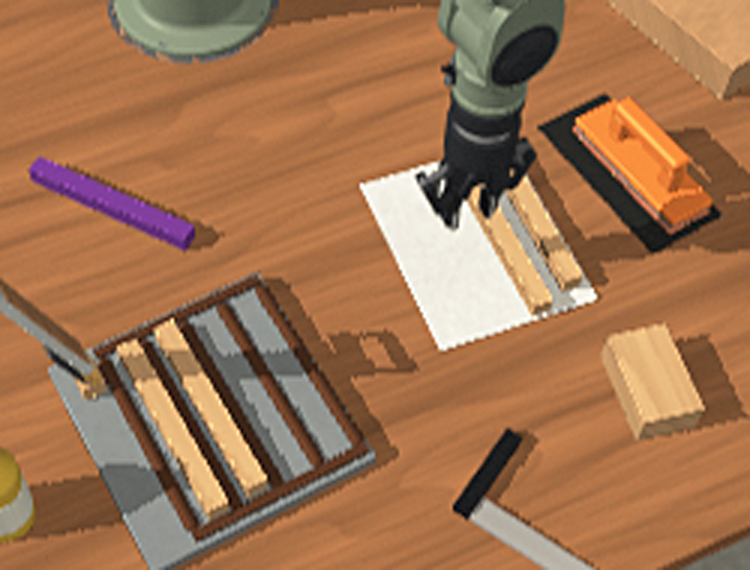

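The two sticks are seated between ribs, at (170,430) and (210,400) in the crop. Shadows biased those fits, and nothing has been knocked. On to the third stick.

Emit:
carry_out:
  steps:
    - [[-0.19, 0.97, 0], [0, 0, -0.05], -0.15]
    - [[-0.19, 0.97, 0], [0, 0, -0.05], -0.15]
    - [[-0.19, 0.92, 0], [0, 0, -0.05], -0.15]
    - [[0, 0, -1], [0, 0, 0], -0.15]
    - [[0, 0, -1], [0, 0, 0], -0.15]
    - [[0, 0, -1], [0, 0, 0], -0.15]
    - [[0, 0, -0.8], [0, 0, 0], -0.15]
    - [[0, 0, -0.4], [0, 0, 0], -0.15]
    - [[0, 0, 0], [0, 0, 0], -0.4]
    - [[0, 0, 0], [0, 0, 0], -1]
    - [[0, 0, 0], [0, 0, 0], -1]
    - [[0, 0, 0], [0, 0, 0], -1]

```text
clock: 18.5
eef_pos: [0.5279, 0.1822, 0.0153]
tool_rot: [0.074, 3.139, 0.0]
force: [-0.0, -0.6, -0.2]
opening: 0.0231
grasp_force: 33.3
```

Emit:
carry_out:
  steps:
    - [[0, 0, 1], [0, 0, 0], -1]
    - [[0, 0, 1], [0, 0, 0], -1]
    - [[0, 0, 1], [0, 0, 0], -1]
    - [[0.193, -0.97, 1], [0, 0, 0.054], -1]
    - [[0.193, -0.97, 0], [0, 0, 0.054], -1]
    - [[0.193, -0.97, 0], [0, 0, 0.054], -1]
    - [[0.193, -0.97, 0], [0, 0, 0.054], -1]
    - [[0.193, -0.97, 0], [0, 0, 0.054], -1]
    - [[0.193, -0.97, 0], [0, 0, 0.054], -1]
    - [[0.193, -0.97, 0], [0, 0, 0.054], -1]
    - [[0.193, -0.97, 0], [0, 0, 0.054], -1]
    - [[0.193, -0.97, 0], [0, 0, 0.054], -1]

```text
clock: 19.7
eef_pos: [0.5623, 0.0067, 0.095]
tool_rot: [-0.034, 3.141, -0.0]
force: [0.4, 0.0, -0.0]
opening: 0.023
grasp_force: 33.3
```

Emit:
carry_out:
  steps:
    - [[0.193, -0.97, 0], [0, 0, 0.054], -1]
    - [[0.193, -0.97, 0], [0, 0, 0.054], -1]
    - [[0.193, -0.97, 0], [0, 0, 0.054], -1]
    - [[0.193, -0.97, 0], [0, 0, 0.054], -1]
    - [[0.193, -0.97, 0], [0, 0, 0.054], -1]
    - [[0.193, -0.97, 0], [0, 0, 0.054], -1]
    - [[0.193, -0.97, 0], [0, 0, 0.054], -1]
    - [[0.193, -0.97, 0], [0, 0, 0.054], -1]
    - [[0.193, -0.97, 0], [0, 0, 0.054], -1]
    - [[0, 0, 0], [0, 0, 0], -1]
    - [[0, 0, 0], [0, 0, 0], -1]

```text
clock: 20.8
eef_pos: [0.5966, -0.1671, 0.0947]
tool_rot: [-0.138, 3.138, 0.001]
force: [0.0, 1.3, -1.0]
opening: 0.023
grasp_force: 33.3
```

Emit:
carry_out:
  steps:
    - [[0.03, 0.05, -1], [0, 0, 0], -1]
    - [[0, 0, -1], [0, 0, 0], -1]
    - [[0, 0, -0.5], [0, 0, 0], -1]
    - [[0, 0, -0.4], [0, 0, 0], -1]
    - [[0, 0, -0.2], [0, 0, 0], -1]
    - [[0, 0, -0.17], [0, 0, 0], -1]
    - [[0, 0, 0], [0, 0, 0], -1]

```text
clock: 21.5
eef_pos: [0.5974, -0.1661, 0.0292]
tool_rot: [-0.139, 3.138, -0.0]
force: [-0.5, 0.4, -0.3]
opening: 0.0233
grasp_force: 33.3
```

Emit:
carry_out:
  steps:
    - [[0, 0, -0.03], [0, 0, 0], -0.3]
    - [[0, 0, 0], [0, 0, 0], -0.2]
    - [[0, 0, 0], [0, 0, 0], -0.2]
    - [[0, 0, 0.5], [0, 0, 0], -0.2]
    - [[0, 0, 1], [0, 0, 0], -0.2]
    - [[0, 0, 1], [0, 0, 0], -0.2]
    - [[0, 0, 1], [0, 0, 0], -0.2]
    - [[-0.216, 1, 0], [0, 0, -0.056], -0.1]
    - [[-0.216, 1, 0], [0, 0, -0.056], -0.1]
    - [[-0.216, 1, 0], [0, 0, -0.056], -0.1]
    - [[-0.216, 1, 0], [0, 0, -0.056], -0.1]
    - [[-0.216, 1, 0], [0, 0, -0.056], -0.1]

```text
clock: 22.7
eef_pos: [0.5758, -0.0654, 0.0995]
tool_rot: [-0.077, 3.14, -0.0]
force: [0.3, -0.1, 0.6]
opening: 0.0384
grasp_force: 0.0
```

```bash
python3 chk.py | head -7
```

```text
323 [ 0.5043  0.2354 -0.0609] 0.022749974391473415
121 [ 0.5127 -0.1742  0.1403] 0.003227893222089051
283 [ 0.6405 -0.1632  0.088 ] 0.004193482119858594
335 [ 0.6341 -0.2127  0.1003] 0.004130473591676953
379 [ 0.631  -0.2587  0.0965] 0.01867265758346548
886 [ 0.5521 -0.7745 -0.0013] 0.08819820703037884
sander 891 [0.499  0.3994 0.134 ] 0.05578263419735663
```

Emit:
carry_out:
  steps:
    - [[-0.216, 1, 0], [0, 0, -0.056], -0.1]
    - [[-0.216, 1, 0], [0, 0, -0.056], -0.1]
    - [[-0.216, 1, 0], [0, 0, -0.056], -0.1]
    - [[-0.216, 1, 0], [0, 0, -0.056], -0.1]
    - [[-0.216, 1, 0], [0, 0, -0.056], -0.1]
    - [[-0.216, 1, 0], [0, 0, -0.056], -0.1]
    - [[-0.216, 1, 0], [0, 0, -0.056], -0.1]
    - [[-0.216, 1, 0], [0, 0, -0.056], -0.1]
    - [[-0.216, 1, 0], [0, 0, -0.056], -0.1]
    - [[-0.216, 1, 0], [0, 0, -0.056], -0.1]
    - [[-0.216, 1, 0], [0, 0, -0.056], -0.1]
    - [[-0.216, 1, 0], [0, 0, -0.056], -0.1]

```text
clock: 23.95
eef_pos: [0.5242, 0.1746, 0.0994]
tool_rot: [0.07, 3.14, 0.0]
force: [0.3, -0.2, 0.2]
opening: 0.0384
grasp_force: 0.0
```

Emit:
carry_out:
  steps:
    - [[-0.22, 1, 0], [0, 0, -0.055], -0.1]
    - [[-0.22, 1, 0], [0, 0, -0.055], -0.1]
    - [[-0.22, 0.95, 0], [0, 0, -0.055], -0.1]
    - [[0, 0, -1], [0, 0, 0], -0.1]
    - [[0, 0, -1], [0, 0, 0], -0.1]
    - [[0, 0, -1], [0, 0, 0], -0.1]
    - [[0, 0, -0.8], [0, 0, 0], -0.1]
    - [[0, 0, -0.4], [0, 0, 0], -0.1]
    - [[0, 0, 0], [0, 0, 0], -0.4]
    - [[0, 0, 0], [0, 0, 0], -1]
    - [[0, 0, 0], [0, 0, 0], -1]
    - [[0, 0, 0], [0, 0, 0], -1]

```text
clock: 25.15
eef_pos: [0.5114, 0.2331, 0.0153]
tool_rot: [0.105, 3.138, 0.001]
force: [0.8, -0.6, -1.1]
opening: 0.0234
grasp_force: 33.4
```

Emit:
carry_out:
  steps:
    - [[0, 0, 1], [0, 0, 0], -1]
    - [[0, 0, 1], [0, 0, 0], -1]
    - [[0, 0, 1], [0, 0, 0], -1]
    - [[0.226, -0.975, 1], [0, 0, 0.062], -1]
    - [[0.226, -0.975, 0], [0, 0, 0.062], -1]
    - [[0.226, -0.975, 0], [0, 0, 0.062], -1]
    - [[0.226, -0.975, 0], [0, 0, 0.062], -1]
    - [[0.226, -0.975, 0], [0, 0, 0.062], -1]
    - [[0.226, -0.975, 0], [0, 0, 0.062], -1]
    - [[0.226, -0.975, 0], [0, 0, 0.062], -1]
    - [[0.226, -0.975, 0], [0, 0, 0.062], -1]
    - [[0.226, -0.975, 0], [0, 0, 0.062], -1]

```text
clock: 26.35
eef_pos: [0.5517, 0.0566, 0.095]
tool_rot: [-0.017, 3.141, -0.0]
force: [0.6, 0.3, -0.7]
opening: 0.0232
grasp_force: 33.4
```

Emit:
carry_out:
  steps:
    - [[0.226, -0.975, 0], [0, 0, 0.062], -1]
    - [[0.226, -0.975, 0], [0, 0, 0.062], -1]
    - [[0.226, -0.975, 0], [0, 0, 0.062], -1]
    - [[0.226, -0.975, 0], [0, 0, 0.062], -1]
    - [[0.226, -0.975, 0], [0, 0, 0.062], -1]
    - [[0.226, -0.975, 0], [0, 0, 0.062], -1]
    - [[0.226, -0.975, 0], [0, 0, 0.062], -1]
    - [[0.226, -0.975, 0], [0, 0, 0.062], -1]
    - [[0.226, -0.975, 0], [0, 0, 0.062], -1]
    - [[0, 0, 0], [0, 0, 0], -1]
    - [[0, 0, 0], [0, 0, 0], -1]

```text
clock: 27.45
eef_pos: [0.5919, -0.1181, 0.0947]
tool_rot: [-0.138, 3.138, 0.001]
force: [-1.2, 0.0, -0.6]
opening: 0.0234
grasp_force: 33.4
```

Emit:
carry_out:
  steps:
    - [[0.03, 0.05, -1], [0, 0, 0], -1]
    - [[0, 0, -1], [0, 0, 0], -1]
    - [[0, 0, -0.5], [0, 0, 0], -1]
    - [[0, 0, -0.4], [0, 0, 0], -1]
    - [[0, 0, -0.2], [0, 0, 0], -1]
    - [[0, 0, -0.17], [0, 0, 0], -1]
    - [[0, 0, 0], [0, 0, 0], -1]

```text
clock: 28.15
eef_pos: [0.5928, -0.1171, 0.0292]
tool_rot: [-0.139, 3.138, -0.0]
force: [0.2, -0.3, -0.6]
opening: 0.0232
grasp_force: 33.4
```

Emit:
carry_out:
  steps:
    - [[0, 0, -0.03], [0, 0, 0], -0.3]
    - [[0, 0, 0], [0, 0, 0], -0.2]
    - [[0, 0, 0], [0, 0, 0], -0.2]
    - [[0, 0, 0.5], [0, 0, 0], -0.2]
    - [[0, 0, 1], [0, 0, 0], -0.2]
    - [[0, 0, 1], [0, 0, 0], -0.2]
    - [[0, 0, 1], [0, 0, 0], -0.2]
    - [[-0.3, -0.3, 1], [0, 0, 0], 0]
    - [[-0.3, -0.3, 1], [0, 0, 0], 0]
    - [[-0.3, -0.3, 1], [0, 0, 0], 0]
    - [[-0.3, -0.3, 1], [0, 0, 0], 0]
    - [[-0.3, -0.3, 1], [0, 0, 0], 0]

```text
clock: 29.35
eef_pos: [0.5624, -0.1473, 0.2003]
tool_rot: [-0.139, 3.138, -0.001]
force: [0.9, -0.1, -0.5]
opening: 0.0428
grasp_force: 0.0
```

```bash
python3 - <<'E'
from h import *
np.set_printoptions(precision=4,suppress=True)
J=(.5994,-.19,.0895);a=1.9
def P(x,rad,a=1.9): return place(np.array([[x,-.118+rad*np.cos(a),.052+rad*np.sin(a)]]),J)[0]
print('bar',P(-.108,.265)); t=[]
for c in('top','scene'):
    im=np.load(c+'.npy') if c=='top' else viewer.get_image(c)
    u=proj(c,P(-.108,.265));o=cv2.resize(im,None,fx=5,fy=5,interpolation=cv2.INTER_CUBIC)
    for X,col in((P(-.108,.265),(0,255,0)),(P(-.128,.265),(0,255,0)),(P(-.088,.265),(0,255,0)),(P(-.108,.222),(0,0,255)),(P(-.093,0),(255,255,0))): cv2.circle(o,tuple(np.int32(proj(c,X)*5+2)),3,col,-1)
    x,y=np.int32(u*5);t.append(o[max(y-150,0):y+250,x-200:x+200])
im=viewer.get_image('scene');o=cv2.resize(im[180:310,150:300],(600,400),interpolation=cv2.INTER_CUBIC)
h=min(q.shape[0] for q in t);cv2.imwrite('pics/a3.png',np.hstack([q[:h] for q in t])[:,:,::-1])
E
```

```text
bar [ 0.51   -0.4025  0.3028]
```

View pics/a3.png

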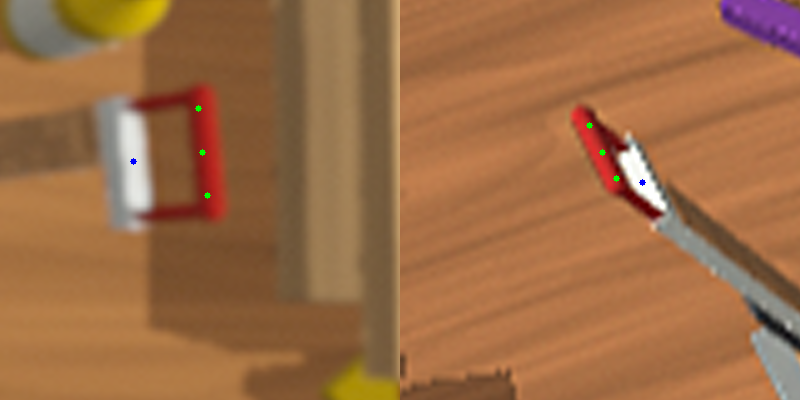

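The bar lies on the projected model in both views, about 1 px outward (y ≈ -0.4045). Moving above it.

Emit:
carry_out:
  steps:
    - [[-0.2, -0.99, 1], [0, 0, 0], 0]
    - [[-0.2, -0.99, 1], [0, 0, 0], 0]
    - [[-0.2, -0.99, 1], [0, 0, 0], 0]
    - [[-0.2, -0.99, 1], [0, 0, 0], 0]
    - [[-0.2, -0.99, 1], [0, 0, 0], 0]
    - [[-0.2, -0.99, 1], [0, 0, 0], 0]
    - [[-0.2, -0.99, 1], [0, 0, 0], 0]
    - [[-0.2, -0.99, 0], [0, 0, 0], 0]
    - [[-0.2, -0.99, 0], [0, 0, 0], 0]
    - [[-0.2, -0.99, 0], [0, 0, 0], 0]
    - [[-0.2, -0.99, 0], [0, 0, 0], 0]
    - [[-0.2, -0.99, 0], [0, 0, 0], 0]

```text
clock: 30.65
eef_pos: [0.5141, -0.3859, 0.3378]
tool_rot: [0.139, -3.138, -0.001]
force: [0.1, -0.9, 0.1]
opening: 0.0426
grasp_force: 0.0
```

Emit:
carry_out:
  steps:
    - [[-0.2, -0.95, 0], [0, 0, 0], 0]
    - [[0, 0, 0], [0, 0, 0], 0]
    - [[0, 0, 0], [0, 0, 0], 0]

```text
clock: 30.95
eef_pos: [0.5104, -0.4043, 0.338]
tool_rot: [0.138, -3.138, -0.001]
force: [-0.4, 0.7, -0.9]
opening: 0.0425
grasp_force: 0.0
```

Emit:
carry_out:
  steps:
    - [[0, 0, -0.8], [0, 0, 0], 0]
    - [[0, 0, -0.8], [0, 0, 0], 0]
    - [[0, 0, -0.6], [0, 0, 0], 0]
    - [[0, 0, -0.35], [0, 0, 0], 0]
    - [[0, 0, 0], [0, 0, 0], -0.3]
    - [[0, 0, 0], [0, 0, 0], -0.6]
    - [[0, 0, 0], [0, 0, 0], -1]
    - [[0, 0, 0], [0, 0, 0], -1]
    - [[0, 0, 0], [0, 0, 0], -1]
  squeeze: 25

```text
clock: 31.85
eef_pos: [0.511, -0.4041, 0.2883]
tool_rot: [-0.139, 3.137, -0.002]
force: [0.3, -1.4, 1.3]
opening: 0.0112
grasp_force: 25.0
```

```bash
python3 - <<'E'
import numpy as np
A=np.r_[np.linspace(1.907,.25,27),np.linspace(.25,.03,10)[1:]]
w=.0895;p=np.c_[-.265*np.cos(A)*np.sin(w),.265*np.cos(A)*np.cos(w),.265*np.sin(A)]/.02
q=np.round(p-p[0],2);d=np.round(np.diff(q,axis=0),2)
print(len(d),[[list(map(float,r)),[0,0,0],-1] for r in d], q[-1]*.02)
E
```

```text
35 [[[-0.07, 0.8, 0.25], [0, 0, 0], -1], [[-0.08, 0.82, 0.2], [0, 0, 0], -1], [[-0.07, 0.83, 0.15], [0, 0, 0], -1], [[-0.07, 0.83, 0.1], [0, 0, 0], -1], [[-0.08, 0.84, 0.04], [0, 0, 0], -1], [[-0.08, 0.84, -0.01], [0, 0, 0], -1], [[-0.07, 0.84, -0.07], [0, 0, 0], -1], [[-0.08, 0.83, -0.12], [0, 0, 0], -1], [[-0.07, 0.83, -0.17], [0, 0, 0], -1], [[-0.07, 0.81, -0.22], [0, 0, 0], -1], [[-0.07, 0.79, -0.28], [0, 0, 0], -1], [[-0.07, 0.78, -0.33], [0, 0, 0], -1], [[-0.07, 0.75, -0.37], [0, 0, 0], -1], [[-0.07, 0.73, -0.42], [0, 0, 0], -1], [[-0.06, 0.7, -0.47], [0, 0, 0], -1], [[-0.06, 0.67, -0.51], [0, 0, 0], -1], [[-0.06, 0.63, -0.56], [0, 0, 0], -1], [[-0.05, 0.6, -0.59], [0, 0, 0], -1], [[-0.05, 0.56, -0.63], [0, 0, 0], -1], [[-0.05, 0.52, -0.67], [0, 0, 0], -1], [[-0.04, 0.47, -0.69], [0, 0, 0], -1], [[-0.04, 0.43, -0.73], [0, 0, 0], -1], [[-0.03, 0.39, -0.75], [0, 0, 0], -1], [[-0.03, 0.33, -0.77], [0, 0, 0], -1], [[-0.03, 0.29, -0.8], [0, 0, 0], -1], [[-0.02, 0.23, -0.81], [0, 0, 0], -1], [[0.0, 0.08, -0.31], [0, 0, 0], -1], [[-0.01, 0.06, -0.32], [0, 0, 0], -1], [[-0.01, 0.07, -0.32], [0, 0, 0], -1], [[0.0, 0.05, -0.32], [0, 0, 0], -1], [[-0.01, 0.04, -0.32], [0, 0, 0], -1], [[0.0, 0.04, -0.32], [0, 0, 0], -1], [[0.0, 0.03, -0.32], [0, 0, 0], -1], [[0.0, 0.02, -0.33], [0, 0, 0], -1], [[0.0, 0.01, -0.32], [0, 0, 0], -1]] [-0.0314  0.3508 -0.2422]
```

Emit:
carry_out:
  steps:
    - [[-0.07, 0.8, 0.25], [0, 0, 0], -1]
    - [[-0.08, 0.82, 0.2], [0, 0, 0], -1]
    - [[-0.07, 0.83, 0.15], [0, 0, 0], -1]
    - [[-0.07, 0.83, 0.1], [0, 0, 0], -1]
    - [[-0.08, 0.84, 0.04], [0, 0, 0], -1]
    - [[-0.08, 0.84, -0.01], [0, 0, 0], -1]
    - [[-0.07, 0.84, -0.07], [0, 0, 0], -1]
    - [[-0.08, 0.83, -0.12], [0, 0, 0], -1]
    - [[-0.07, 0.83, -0.17], [0, 0, 0], -1]
    - [[-0.07, 0.81, -0.22], [0, 0, 0], -1]

```text
clock: 32.85
eef_pos: [0.4959, -0.2361, 0.2904]
tool_rot: [-0.141, 3.137, 0.001]
force: [4.6, -0.7, -2.4]
opening: 0.0108
grasp_force: 24.5
```

Emit:
carry_out:
  steps:
    - [[-0.07, 0.79, -0.28], [0, 0, 0], -1]
    - [[-0.07, 0.78, -0.33], [0, 0, 0], -1]
    - [[-0.07, 0.75, -0.37], [0, 0, 0], -1]
    - [[-0.07, 0.73, -0.42], [0, 0, 0], -1]
    - [[-0.06, 0.7, -0.47], [0, 0, 0], -1]
    - [[-0.06, 0.67, -0.51], [0, 0, 0], -1]
    - [[-0.06, 0.63, -0.56], [0, 0, 0], -1]
    - [[-0.05, 0.6, -0.59], [0, 0, 0], -1]

```text
clock: 33.65
eef_pos: [0.4858, -0.1237, 0.2194]
tool_rot: [-0.141, 3.137, -0.0]
force: [5.9, -2.2, -4.4]
opening: 0.0106
grasp_force: 24.3
```

Emit:
carry_out:
  steps:
    - [[-0.05, 0.56, -0.63], [0, 0, 0], -1]
    - [[-0.05, 0.52, -0.67], [0, 0, 0], -1]
    - [[-0.04, 0.47, -0.69], [0, 0, 0], -1]
    - [[-0.04, 0.43, -0.73], [0, 0, 0], -1]
    - [[-0.03, 0.39, -0.75], [0, 0, 0], -1]
    - [[-0.03, 0.33, -0.77], [0, 0, 0], -1]
    - [[-0.03, 0.29, -0.8], [0, 0, 0], -1]
    - [[-0.02, 0.23, -0.81], [0, 0, 0], -1]

```text
clock: 34.45
eef_pos: [0.4804, -0.0616, 0.1026]
tool_rot: [-0.139, 3.137, -0.007]
force: [5.7, -6.7, -2.8]
opening: 0.0108
grasp_force: 24.4
```

Emit:
carry_out:
  steps:
    - [[0.05, 0.08, -0.31], [0, 0, 0], -1]
    - [[0.05, 0.06, -0.32], [0, 0, 0], -1]
    - [[0, 0.07, -0.32], [0, 0, 0], -1]
    - [[0, 0.05, -0.32], [0, 0, 0], -1]
    - [[0, 0.04, -0.32], [0, 0, 0], -1]
    - [[0, 0.04, -0.32], [0, 0, 0], -1]
    - [[0, 0.03, -0.32], [0, 0, 0], -1]
    - [[0, 0.02, -0.25], [0, 0, 0], -1]
    - [[0, 0, 0], [0, 0, 0], -1]

```text
clock: 35.35
eef_pos: [0.4799, -0.0551, 0.0526]
tool_rot: [0.137, -3.135, 0.01]
force: [-1.3, -9.0, -1.9]
opening: 0.0105
grasp_force: 24.5
```

Emit:
carry_out:
  steps:
    - [[0, -0.05, -0.15], [0, 0, 0], -1]
    - [[0, -0.05, -0.15], [0, 0, 0], -1]
    - [[0, 0, -0.12], [0, 0, 0], -1]
    - [[0, 0, -0.1], [0, 0, 0], -1]
    - [[0, 0, -0.08], [0, 0, 0], -1]
    - [[0, 0, -0.06], [0, 0, 0], -1]
    - [[0, 0, 0], [0, 0, 0], -1]

```text
clock: 36.05
eef_pos: [0.4821, -0.0549, 0.0426]
tool_rot: [-0.14, 3.137, -0.001]
force: [-6.6, -1.1, 26.2]
opening: 0.0105
grasp_force: 28.4
```

Emit:
carry_out:
  steps:
    - [[0, 0, 0.08], [0, 0, 0], -1]
    - [[0, 0, 0.06], [0, 0, 0], -1]
    - [[0, 0, 0], [0, 0, 0], -1]

```text
clock: 36.35
eef_pos: [0.482, -0.0548, 0.0429]
tool_rot: [-0.14, 3.138, 0.0]
force: [0.5, -2.1, 1.7]
opening: 0.011
grasp_force: 26.2
```

```bash
python3 - <<'E'
from h import *
np.set_printoptions(precision=4,suppress=True)
s=ctrl.read_state();print(s['eef_pos'],s['force'],s['moment'])
im=shot('scene','f1.png',(170,150,370,310),4)
E
```

```text
[ 0.482  -0.0548  0.0429] [ 0.4935 -2.1438  1.7399] [-0.5815 -0.4159 -0.0557]
```

View pics/f1.png

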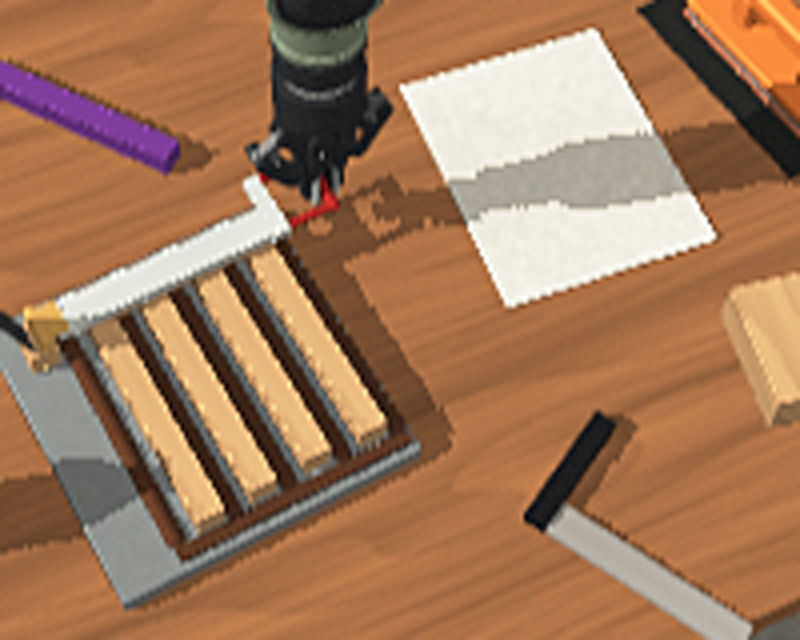

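The flap lies level across all four seated sticks, its white bar running from (60,310) to (290,235). Wrist force is near zero, so I release the bar.

Emit:
carry_out:
  steps:
    - [[0, 0, 0], [0, 0, 0], -0.6]
    - [[0, 0, 0], [0, 0, 0], -0.4]
    - [[0, 0, 0], [0, 0, 0], -0.35]
    - [[0, 0, 0.3], [0, 0, 0], -0.35]
    - [[0, 0, 0.7], [0, 0, 0], -0.35]
    - [[0, 0, 1], [0, 0, 0], -0.3]
    - [[0, 0, 1], [0, 0, 0], -0.2]
    - [[0, 0.5, 1], [0, 0, 0], 0]
    - [[0, 0.8, 1], [0, 0, 0], 0.1]
    - [[0, 1, 1], [0, 0, 0], 0.1]
    - [[0, 1, 0.5], [0, 0, 0], 0.1]

```text
clock: 37.5
eef_pos: [0.4825, 0.0115, 0.175]
tool_rot: [-0.138, 3.136, -0.0]
force: [0.6, 0.7, -0.4]
opening: 0.0471
grasp_force: 0.0
```

```bash
python3 - <<'E'
from h import *
np.set_printoptions(precision=4,suppress=True)
t=[]
for c in('top','scene'):
    im=viewer.get_image(c); np.save(c+'2.npy',im); r,g,b=[im[...,i].astype(int) for i in range(3)]
    O=(r>150)&(r-b>110)&(r-g>50)
    for m,C,A in comps(O,600,5000):
        w=unproj(c,C,.03)
        if w[1]>.2: print(c,A,*fitmask(c,m,SANDER(.003),[*w[:2],.12]))
    o=cv2.resize(im,None,fx=6,fy=6,interpolation=cv2.INTER_CUBIC)
    for p,col in(((.5038,.397,.127),(0,0,255)),((.4992,.3995,.134),(0,255,0))):
        for z,x,y in((.084,.058,.013),(.029,.095,.032)):
            q=place(np.array([[-x,-y,z],[x,-y,z],[x,y,z],[-x,y,z]]),p)
            cv2.polylines(o,[np.int32(np.array([proj(c,X) for X in q])*6+3)],True,col,1)
    x,y=np.int32(proj(c,[.5,.39,.04])*6);t.append(o[y-270:y+270,x-200:x+200])
cv2.imwrite('pics/sa.png',np.hstack(t)[:,:,::-1])
E
```

```text
top 1412 [0.4999 0.397  0.1368] 0.0067363267519624515
scene 828 [0.4957 0.3996 0.1548] 0.03968252991282384
```

View pics/sa.png

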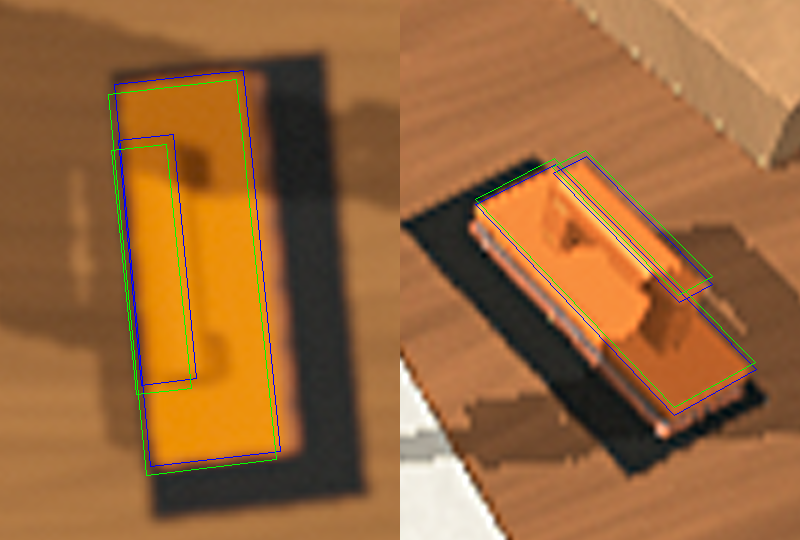

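The overlays fit the sander to within a few mm: in the left crop the plate runs from (115,75) to (280,460), with the handle along its middle. That is well inside the jaw tolerance, so I go to the handle.

Emit:
carry_out:
  steps:
    - [[0.05, 0.97, 0], [0, 0, 0.016], 0.2]
    - [[0.05, 0.97, 0], [0, 0, 0.016], 0.2]
    - [[0.05, 0.97, 0], [0, 0, 0.016], 0.2]
    - [[0.05, 0.97, 0], [0, 0, 0.016], 0.2]
    - [[0.05, 0.97, 0], [0, 0, 0.016], 0.2]
    - [[0.05, 0.97, 0], [0, 0, 0.016], 0.2]
    - [[0.05, 0.97, 0], [0, 0, 0.016], 0.2]
    - [[0.05, 0.97, 0], [0, 0, 0.016], 0.2]
    - [[0.05, 0.97, 0], [0, 0, 0.016], 0.2]
    - [[0.05, 0.97, 0], [0, 0, 0.016], 0.2]
    - [[0.05, 0.97, 0], [0, 0, 0.016], 0.2]
    - [[0.05, 0.97, 0], [0, 0, 0.016], 0.2]

```text
clock: 38.8
eef_pos: [0.4937, 0.2436, 0.1722]
tool_rot: [0.18, -3.135, 0.001]
force: [-0.4, 0.8, 0.8]
opening: 0.0514
grasp_force: 0.0
```

Emit:
carry_out:
  steps:
    - [[0.05, 0.97, 0], [0, 0, 0.016], 0.2]
    - [[0.05, 0.97, 0], [0, 0, 0.016], 0.2]
    - [[0.05, 0.97, 0], [0, 0, 0.016], 0.2]
    - [[0.05, 0.97, 0], [0, 0, 0.016], 0.2]
    - [[0.05, 0.97, 0], [0, 0, 0.016], 0.2]
    - [[0.05, 0.97, 0], [0, 0, 0.016], 0.2]
    - [[0.05, 0.97, 0], [0, 0, 0.016], 0.2]
    - [[0.05, 0.97, 0], [0, 0, 0.016], 0.2]
    - [[0, 0, -1], [0, 0, 0], 0.2]
    - [[0, 0, -1], [0, 0, 0], 0.2]
    - [[0, 0, 0], [0, 0, 0], 0.2]

```text
clock: 39.9
eef_pos: [0.4999, 0.397, 0.1292]
tool_rot: [0.208, -3.129, 0.005]
force: [-0.2, -1.1, 0.3]
opening: 0.0508
grasp_force: 0.0
```

```bash
python3 - <<'E'
from h import *
s=ctrl.read_state();t=[]
for c in('top','scene'):
    im=viewer.get_image(c)
    o=cv2.resize(im,None,fx=6,fy=6,interpolation=cv2.INTER_CUBIC)
    cv2.circle(o,tuple(np.int32(proj(c,s['eef_pos'])*6+3)),4,(0,255,0),-1)
    x,y=np.int32(proj(c,[.5,.39,.06])*6);t.append(o[y-270:y+270,x-200:x+200])
cv2.imwrite('pics/sb.png',np.hstack(t)[:,:,::-1])
E
```

```text
(no output)
```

View pics/sb.png

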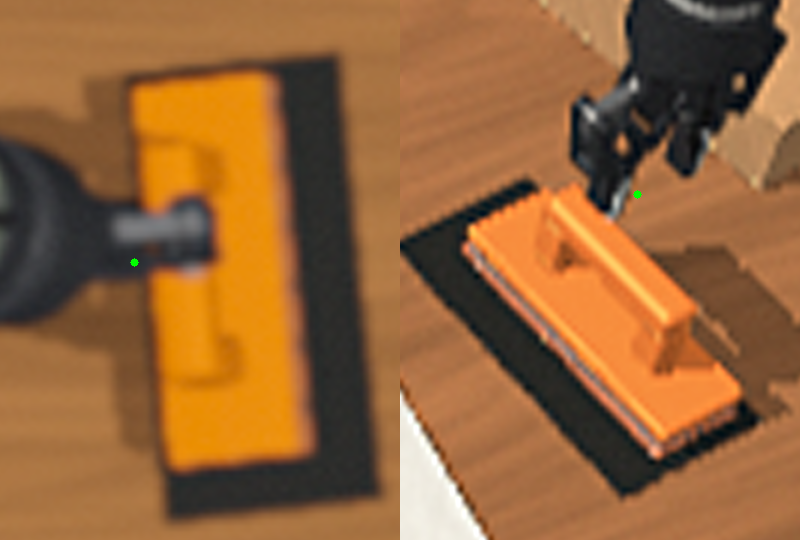

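```bash
python3 - <<'E'
from h import *
X=np.array([.5,.39,.06])
f=lambda c,p:np.int32(proj(c,X)*6)/6+(np.array(p)-np.array([200,270])-3)/6
a=f('top',(180,258));b=f('scene',(625-400,252))
print(tri([('top',a),('scene',b)]),unproj('top',a,.084),unproj('scene',b,.084))
# handle top end-midpoints
for n,p,q in(('far',(188,382),(678-400,312)),('near',(160,137),(572-400,192))):print(n,unproj('top',f('top',p),.084),unproj('scene',f('scene',q),.084))
E
```

```text
[0.50591451 0.39398245 0.08454855] [0.50546164 0.39292773 0.084     ] [0.50577442 0.39571002 0.084     ]
far [0.44720142 0.38728614 0.084     ] [0.55723804 0.39936288 0.084     ]
near [0.56256014 0.40419856 0.084     ] [0.45260819 0.39193632 0.084     ]
```

Handle triangulated at (0.505, 0.394, 0.084). Grasping it.

Emit:
carry_out:
  steps:
    - [[0.25, -0.15, -0.5], [0, 0, 0], 0.2]
    - [[0, 0, -1], [0, 0, 0], 0.2]
    - [[0, 0, -1], [0, 0, 0], 0.2]
    - [[0, 0, -0.8], [0, 0, 0], 0.2]
    - [[0, 0, -0.35], [0, 0, 0], 0.2]
    - [[0, 0, 0], [0, 0, 0], 0.2]
    - [[0, 0, 0], [0, 0, 0], -0.2]
    - [[0, 0, 0], [0, 0, 0], -1]
    - [[0, 0, 0], [0, 0, 0], -1]
    - [[0, 0, 0], [0, 0, 0], -1]
    - [[0, 0, 0], [0, 0, 0], -1]
  squeeze: 60

```text
clock: 41.1
eef_pos: [0.5078, 0.3964, 0.0607]
tool_rot: [-0.209, 3.133, 0.001]
force: [1.9, 0.0, 1.7]
opening: 0.0247
grasp_force: 61.6
```

Emit:
carry_out:
  steps:
    - [[0, 0, 0.5], [0, 0, 0], -1]
    - [[0, 0, 1], [0, 0, 0], -1]
    - [[0, 0, 1], [0, 0, 0], -1]
    - [[0, 0, 1], [0, 0, 0], -1]
    - [[0, 0, 1], [0, 0, 0], -1]
    - [[0, 0, 0.5], [0, 0, 0], -1]
    - [[0, 0, 0], [0, 0, 0], -1]

```text
clock: 41.8
eef_pos: [0.5072, 0.3963, 0.1613]
tool_rot: [-0.209, 3.133, 0.001]
force: [-0.3, -0.6, -4.4]
opening: 0.0249
grasp_force: 61.0
```

Emit:
carry_out:
  steps:
    - [[0.087, -0.99, 0], [0, 0, -0.385], -1]
    - [[0.087, -0.99, 0], [0, 0, -0.385], -1]
    - [[0.087, -0.99, 0], [0, 0, -0.385], -1]
    - [[0.087, -0.99, 0], [0, 0, -0.385], -1]
    - [[0.087, -0.99, 0], [0, 0, -0.385], -1]
    - [[0.087, -0.99, 0], [0, 0, -0.385], -1]
    - [[0.087, -0.99, 0], [0, 0, -0.385], -1]
    - [[0.087, -0.99, 0], [0, 0, -0.385], -1]
    - [[0.087, -0.99, 0], [0, 0, -0.385], -1]
    - [[0.087, -0.99, 0], [0, 0, -0.385], -1]

```text
clock: 42.8
eef_pos: [0.523, 0.1969, 0.1584]
tool_rot: [-0.633, -3.074, 0.002]
force: [0.0, 0.1, -3.3]
opening: 0.0248
grasp_force: 60.9
```

Emit:
carry_out:
  steps:
    - [[0.087, -0.99, 0], [0, 0, -0.385], -1]
    - [[0.087, -0.99, 0], [0, 0, -0.385], -1]
    - [[0.087, -0.99, 0], [0, 0, -0.385], -1]
    - [[0.087, -0.99, 0], [0, 0, -0.385], -1]
    - [[0.087, -0.99, 0], [0, 0, -0.385], -1]
    - [[0.087, -0.99, 0], [0, 0, -0.385], -1]
    - [[0.087, -0.99, 0], [0, 0, -0.385], -1]
    - [[0.087, -0.99, 0], [0, 0, -0.385], -1]
    - [[0.087, -0.99, 0], [0, 0, -0.385], -1]
    - [[0.087, -0.99, 0], [0, 0, -0.385], -1]

```text
clock: 43.8
eef_pos: [0.5405, -0.0007, 0.1585]
tool_rot: [-1.427, -2.796, 0.001]
force: [0.2, 0.1, -3.1]
opening: 0.025
grasp_force: 60.9
```

Emit:
carry_out:
  steps:
    - [[0.087, -0.99, 0], [0, 0, -0.385], -1]
    - [[0.087, -0.99, 0], [0, 0, -0.385], -1]
    - [[0.087, -0.99, 0], [0, 0, -0.385], -1]
    - [[0.087, -0.99, 0], [0, 0, -0.385], -1]
    - [[0.087, -0.99, 0], [0, 0, -0.385], -1]
    - [[0.087, -0.99, 0], [0, 0, -0.385], -1]
    - [[0.087, -0.99, 0], [0, 0, -0.385], -1]
    - [[0.087, -0.99, 0], [0, 0, -0.385], -1]
    - [[0.087, -0.99, 0], [0, 0, -0.385], -1]
    - [[0.087, -0.99, 0], [0, 0, -0.385], -1]
    - [[0, 0, 0], [0, 0, 0], -1]
    - [[0, 0, 0], [0, 0, 0], -1]

```text
clock: 45.0
eef_pos: [0.5584, -0.1982, 0.159]
tool_rot: [-2.117, -2.318, 0.0]
force: [0.7, 0.1, -3.6]
opening: 0.0247
grasp_force: 60.9
```

```bash
python3 - <<'E'
from h import *
from scipy.spatial.transform import Rotation as Ro
np.set_printoptions(precision=4,suppress=True)
s=ctrl.read_state();M=Ro.from_rotvec(s['tool_rot']).as_matrix();print(s['eef_pos'],M,s['joints'],s['force'],s['moment'])
J=np.array([.5994,-.19]);w=.0895;R=np.array([[np.cos(w),np.sin(w)],[-np.sin(w),np.cos(w)]])
print('jig',R@(s['eef_pos'][:2]-J),'yaw tool y rel jig x (deg)',np.degrees(np.arctan2(M[1,1],M[0,1])-w))
t=[]
for c in('top','scene'):
    im=viewer.get_image(c)
    x,y=np.int32(proj(c,[.57,-.19,.08])*5);o=cv2.resize(im,None,fx=5,fy=5,interpolation=cv2.INTER_CUBIC);t.append(o[y-290:y+290,x-200:x+200])
cv2.imwrite('pics/sc.png',np.hstack(t)[:,:,::-1])
E
```

```text
[ 0.5584 -0.1982  0.159 ] [[-0.0904  0.9959 -0.0014]
 [ 0.9959  0.0904  0.0012]
 [ 0.0013 -0.0013 -1.    ]] [-0.4658  0.46   -0.1827  0.9299  0.0005  1.0144] [ 0.6537  0.1015 -3.6224] [-0.0009 -0.002  -0.0192]
jig [-0.0415 -0.0045] yaw tool y rel jig x (deg) 0.05948350882876728
```

View pics/sc.png

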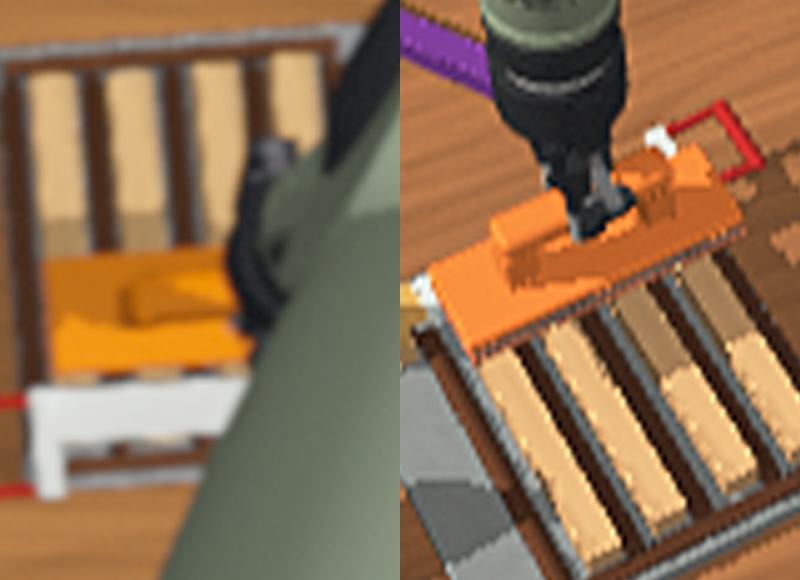

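```bash
python3 - <<'E'
from h import *
np.set_printoptions(precision=4,suppress=True)
X=np.array([.57,-.19,.08]);J=np.array([.5994,-.19]);w=.0895;R=np.array([[np.cos(w),np.sin(w)],[-np.sin(w),np.cos(w)]])
f=lambda c,p:np.int32(proj(c,X)*5)/5+(np.array(p)-np.array([200,290])-2)/5
for c,p,z in(('scene',(75,358),.103),('scene',(345,222),.103),('scene',(30,277),.127),('scene',(72,345),.127),('scene',(342,208),.127),('scene',(300,145),.127),('scene',(97,228),.182),('top',(47,262),.127),('top',(58,372),.127)):
    print(c,p,R@(unproj(c,f(c,p),z)[:2]-J))
E
```

```text
scene (75, 358) [-0.0138 -0.091 ]
scene (345, 222) [-0.018   0.1001]
scene (30, 277) [-0.0652 -0.0943]
scene (72, 345) [-0.0096 -0.0922]
scene (342, 208) [-0.0148  0.0963]
scene (300, 145) [-0.0696  0.0961]
scene (97, 228) [-0.0434 -0.0536]
top (47, 262) [-0.0111  0.0948]
top (58, 372) [-0.0717  0.0938]
```

In both views the sander sits square across all four sticks. Its middle is at jig (-0.0415, +0.002), about 4 mm clear of the flap. Lowering.

Emit:
carry_out:
  steps:
    - [[0, 0, -0.8], [0, 0, 0], -1]
    - [[0, 0, -0.8], [0, 0, 0], -1]
    - [[0, 0, -0.5], [0, 0, 0], -1]
    - [[0, 0, -0.3], [0, 0, 0], -1]
    - [[0, 0, -0.2], [0, 0, 0], -1]
    - [[0, 0, -0.1], [0, 0, 0], -1]
    - [[0, 0, -0.1], [0, 0, 0], -1]
    - [[0, 0, 0], [0, 0, 0], -1]
    - [[0, 0, 0], [0, 0, 0], -1]

```text
clock: 46.0
eef_pos: [0.5593, -0.1982, 0.1042]
tool_rot: [2.117, 2.32, 0.0]
force: [-0.0, 0.5, -3.8]
opening: 0.0249
grasp_force: 60.8
```

Emit:
carry_out:
  steps:
    - [[0, 0, -0.1], [0, 0, 0], -1]
    - [[0, 0, -0.1], [0, 0, 0], -1]
    - [[0, 0, -0.05], [0, 0, 0], -1]
    - [[0, 0, -0.05], [0, 0, 0], -1]
    - [[0, 0, 0], [0, 0, 0], -1]
    - [[0, 0, 0], [0, 0, 0], -1]

```text
clock: 46.6
eef_pos: [0.5594, -0.1983, 0.0985]
tool_rot: [2.117, 2.32, 0.0]
force: [-1.2, 0.8, 5.2]
opening: 0.0247
grasp_force: 61.9
```

Emit:
carry_out:
  steps:
    - [[0.1, 0.009, -0.01], [0, 0, 0], -1]
    - [[0.15, 0.0135, -0.01], [0, 0, 0], -1]
    - [[0.15, 0.0135, 0], [0, 0, 0], -1]
    - [[0.15, 0.0135, 0], [0, 0, 0], -1]
    - [[0.15, 0.0135, 0], [0, 0, 0], -1]
    - [[0.15, 0.0135, 0], [0, 0, 0], -1]
    - [[0.15, 0.0135, 0], [0, 0, 0], -1]
    - [[0.15, 0.0135, 0], [0, 0, 0], -1]
    - [[0.15, 0.0135, 0], [0, 0, 0], -1]
    - [[0.15, 0.0135, 0], [0, 0, 0], -1]
    - [[0.15, 0.0135, 0], [0, 0, 0], -1]
    - [[0.15, 0.0135, 0], [0, 0, 0], -1]

```text
clock: 47.8
eef_pos: [0.5923, -0.1953, 0.0975]
tool_rot: [-2.117, -2.318, 0.005]
force: [-6.3, -0.1, 7.7]
opening: 0.0248
grasp_force: 62.2
```

Emit:
carry_out:
  steps:
    - [[0.15, 0.0135, 0.01], [0, 0, 0], -1]
    - [[0.15, 0.0135, 0], [0, 0, 0], -1]
    - [[0.15, 0.0135, 0], [0, 0, 0], -1]
    - [[0.15, 0.0135, 0], [0, 0, 0], -1]
    - [[0.15, 0.0135, 0], [0, 0, 0], -1]
    - [[0.15, 0.0135, 0], [0, 0, 0], -1]
    - [[0.15, 0.0135, 0], [0, 0, 0], -1]
    - [[0.15, 0.0135, 0], [0, 0, 0], -1]
    - [[0.15, 0.0135, 0], [0, 0, 0], -1]
    - [[0.15, 0.0135, 0], [0, 0, 0], -1]
    - [[0.15, 0.0135, 0], [0, 0, 0], -1]
    - [[0.15, 0.0135, 0], [0, 0, 0], -1]

```text
clock: 49.0
eef_pos: [0.6285, -0.1921, 0.0978]
tool_rot: [-2.117, -2.319, 0.005]
force: [-6.4, -0.7, 6.1]
opening: 0.0249
grasp_force: 62.2
```

Emit:
carry_out:
  steps:
    - [[0.15, 0.0135, 0], [0, 0, 0], -1]
    - [[0.15, 0.0135, 0], [0, 0, 0], -1]
    - [[0.15, 0.0135, 0], [0, 0, 0], -1]
    - [[0.15, 0.0135, 0], [0, 0, 0], -1]
    - [[0.15, 0.0135, 0], [0, 0, 0], -1]
    - [[0.15, 0.0135, 0], [0, 0, 0], -1]
    - [[0.15, 0.0135, 0], [0, 0, 0], -1]
    - [[0.15, 0.0135, 0], [0, 0, 0], -1]
    - [[0.15, 0.0135, 0], [0, 0, 0], -1]
    - [[0.15, 0.0135, 0], [0, 0, 0], -1]
    - [[0.15, 0.0135, 0], [0, 0, 0], -1]
    - [[0.15, 0.0135, 0], [0, 0, 0], -1]

```text
clock: 50.2
eef_pos: [0.6645, -0.1889, 0.0978]
tool_rot: [-2.117, -2.319, 0.005]
force: [-7.3, -0.5, 7.5]
opening: 0.0251
grasp_force: 62.2
```

Emit:
carry_out:
  steps:
    - [[0.15, 0.0135, 0], [0, 0, 0], -1]
    - [[0.15, 0.0135, 0], [0, 0, 0], -1]
    - [[0.15, 0.0135, 0], [0, 0, 0], -1]
    - [[0.15, 0.0135, 0], [0, 0, 0], -1]
    - [[0.15, 0.0135, 0], [0, 0, 0], -1]
    - [[0.15, 0.0135, 0], [0, 0, 0], -1]
    - [[0.15, 0.0135, 0], [0, 0, 0], -1]
    - [[0.15, 0.0135, 0], [0, 0, 0], -1]
    - [[0.15, 0.0135, 0], [0, 0, 0], -1]
    - [[0.15, 0.0135, 0], [0, 0, 0], -1]
    - [[0, 0, 0], [0, 0, 0], -1]
    - [[0, 0, 0], [0, 0, 0], -1]

```text
clock: 51.4
eef_pos: [0.695, -0.1862, 0.0979]
tool_rot: [-2.117, -2.319, 0.004]
force: [-5.2, -0.9, 5.9]
opening: 0.0248
grasp_force: 62.3
```

Emit:
carry_out:
  steps:
    - [[0, 0, 0.3], [0, 0, 0], -1]
    - [[0, 0, 0.7], [0, 0, 0], -1]
    - [[0, 0, 1], [0, 0, 0], -1]
    - [[0, 0, 1], [0, 0, 0], -1]
    - [[-0.326, 0.99, 0.2], [0, 0, 0.396], -1]
    - [[-0.326, 0.99, 0], [0, 0, 0.396], -1]
    - [[-0.326, 0.99, 0], [0, 0, 0.396], -1]
    - [[-0.326, 0.99, 0], [0, 0, 0.396], -1]
    - [[-0.326, 0.99, 0], [0, 0, 0.396], -1]
    - [[-0.326, 0.99, 0], [0, 0, 0.396], -1]
    - [[-0.326, 0.99, 0], [0, 0, 0.396], -1]
    - [[-0.326, 0.99, 0], [0, 0, 0.396], -1]

```text
clock: 52.6
eef_pos: [0.6435, -0.0259, 0.1618]
tool_rot: [1.552, 2.732, 0.0]
force: [-0.0, 0.0, -4.2]
opening: 0.025
grasp_force: 61.0
```

Emit:
carry_out:
  steps:
    - [[-0.326, 0.99, 0], [0, 0, 0.396], -1]
    - [[-0.326, 0.99, 0], [0, 0, 0.396], -1]
    - [[-0.326, 0.99, 0], [0, 0, 0.396], -1]
    - [[-0.326, 0.99, 0], [0, 0, 0.396], -1]
    - [[-0.326, 0.99, 0], [0, 0, 0.396], -1]
    - [[-0.326, 0.99, 0], [0, 0, 0.396], -1]
    - [[-0.326, 0.99, 0], [0, 0, 0.396], -1]
    - [[-0.326, 0.99, 0], [0, 0, 0.396], -1]
    - [[-0.326, 0.99, 0], [0, 0, 0.396], -1]
    - [[-0.326, 0.99, 0], [0, 0, 0.396], -1]
    - [[-0.326, 0.99, 0], [0, 0, 0.396], -1]

```text
clock: 53.7
eef_pos: [0.5714, 0.192, 0.1618]
tool_rot: [0.661, 3.071, 0.0]
force: [0.7, 0.4, -3.5]
opening: 0.0247
grasp_force: 61.0
```

Emit:
carry_out:
  steps:
    - [[-0.326, 0.99, 0], [0, 0, 0.396], -1]
    - [[-0.326, 0.99, 0], [0, 0, 0.396], -1]
    - [[-0.326, 0.99, 0], [0, 0, 0.396], -1]
    - [[-0.326, 0.99, 0], [0, 0, 0.396], -1]
    - [[-0.326, 0.99, 0], [0, 0, 0.396], -1]
    - [[-0.326, 0.99, 0], [0, 0, 0.396], -1]
    - [[-0.326, 0.99, 0], [0, 0, 0.396], -1]
    - [[-0.326, 0.99, 0], [0, 0, 0.396], -1]
    - [[-0.326, 0.99, 0], [0, 0, 0.396], -1]
    - [[-0.326, 0.99, 0], [0, 0, 0.396], -1]
    - [[0, 0, 0], [0, 0, 0], -1]
    - [[0, 0, 0], [0, 0, 0], -1]

```text
clock: 54.9
eef_pos: [0.5062, 0.389, 0.1616]
tool_rot: [-0.198, 3.135, -0.001]
force: [0.2, -1.3, -3.5]
opening: 0.0251
grasp_force: 60.9
```

Emit:
carry_out:
  steps:
    - [[0, 0, -1], [0, 0, 0], -1]
    - [[0, 0, -1], [0, 0, 0], -1]
    - [[0, 0, -1], [0, 0, 0], -1]
    - [[0, 0, -0.8], [0, 0, 0], -1]
    - [[0, 0, -0.5], [0, 0, 0], -1]
    - [[0, 0, -0.3], [0, 0, 0], -1]
    - [[0, 0, -0.2], [0, 0, 0], -1]
    - [[0, 0, -0.1], [0, 0, 0], -1]
    - [[0, 0, -0.1], [0, 0, 0], -1]
    - [[0, 0, -0.05], [0, 0, 0], -1]
    - [[0, 0, 0], [0, 0, 0], -1]

```text
clock: 56.0
eef_pos: [0.5075, 0.3887, 0.0615]
tool_rot: [-0.195, 3.134, 0.001]
force: [-0.8, -0.7, -0.2]
opening: 0.0249
grasp_force: 61.4
```

Emit:
carry_out:
  steps:
    - [[0, 0, -0.03], [0, 0, 0], -0.6]
    - [[0, 0, 0], [0, 0, 0], -0.1]
    - [[0, 0, 0], [0, 0, 0], 0.2]
    - [[0, 0, 0], [0, 0, 0], 0.2]
    - [[0, 0, 0.5], [0, 0, 0], 0.2]
    - [[0, 0, 1], [0, 0, 0], 0.2]
    - [[0, 0, 1], [0, 0, 0], 0.2]
    - [[0, 0, 1], [0, 0, 0], 0.2]
    - [[0, 0, 1], [0, 0, 0], 0.2]
    - [[-0.055, -0.965, 0.5], [0, 0, -0.011], 0]
    - [[-0.055, -0.965, 0], [0, 0, -0.011], -0.25]
    - [[-0.055, -0.965, 0], [0, 0, -0.011], -0.25]
  squeeze: 25

```text
clock: 57.2
eef_pos: [0.5041, 0.3303, 0.1616]
tool_rot: [-0.188, 3.134, 0.001]
force: [0.1, 0.3, 0.3]
opening: 0.0318
grasp_force: 0.0
```

Emit:
carry_out:
  steps:
    - [[-0.055, -0.965, 0], [0, 0, -0.011], -0.25]
    - [[-0.055, -0.965, 0], [0, 0, -0.011], -0.25]
    - [[-0.055, -0.965, 0], [0, 0, -0.011], -0.25]
    - [[-0.055, -0.965, 0], [0, 0, -0.011], -0.25]
    - [[-0.055, -0.965, 0], [0, 0, -0.011], -0.25]
    - [[-0.055, -0.965, 0], [0, 0, -0.011], -0.25]
    - [[-0.055, -0.965, 0], [0, 0, -0.011], -0.25]
    - [[-0.055, -0.965, 0], [0, 0, -0.011], -0.25]
    - [[-0.055, -0.965, 0], [0, 0, -0.011], -0.25]
    - [[-0.055, -0.965, 0], [0, 0, -0.011], -0.25]

```text
clock: 58.2
eef_pos: [0.4928, 0.1368, 0.161]
tool_rot: [-0.163, 3.136, 0.0]
force: [0.5, -0.1, 0.4]
opening: 0.0317
grasp_force: 0.0
```

Emit:
carry_out:
  steps:
    - [[-0.055, -0.965, 0], [0, 0, -0.011], -0.25]
    - [[-0.055, -0.965, 0], [0, 0, -0.011], -0.25]
    - [[-0.055, -0.965, 0], [0, 0, -0.011], -0.25]
    - [[-0.055, -0.965, 0], [0, 0, -0.011], -0.25]
    - [[-0.055, -0.965, 0], [0, 0, -0.011], -0.25]
    - [[-0.055, -0.965, 0], [0, 0, -0.011], -0.25]
    - [[-0.055, -0.965, 0], [0, 0, -0.011], -0.25]
    - [[-0.055, -0.965, 0], [0, 0, -0.011], -0.25]
    - [[-0.055, -0.965, 0], [0, 0, -0.011], -0.25]
    - [[-0.055, -0.965, 0], [0, 0, -0.011], -0.25]
    - [[0, 0, 0], [0, 0, 0], -0.25]
    - [[0, 0, 0], [0, 0, 0], -0.25]

```text
clock: 59.4
eef_pos: [0.4818, -0.0555, 0.1606]
tool_rot: [-0.138, 3.138, 0.0]
force: [-0.4, -0.6, 0.4]
opening: 0.0323
grasp_force: 0.0
```

```bash
python3 - <<'E'
from h import *
t=[]
for c in ('top','scene'):
    im=viewer.get_image(c);x,y=np.int32(proj(c,[.52,.39,.04])*4);o=cv2.resize(im,None,fx=4,fy=4,interpolation=cv2.INTER_CUBIC);t.append(o[y-200:y+200,x-150:x+150])
    if c=='scene':
        s=ctrl.read_state()['eef_pos']; 
        o=cv2.resize(im,None,fx=4,fy=4,interpolation=cv2.INTER_CUBIC);x,y=np.int32(proj(c,[s[0],s[1],.06])*4);t.append(o[y-220:y+180,x-100:x+100]);print(proj(c,[.482,-.0548,.052])*4-[x-100,y-220])
cv2.imwrite('pics/sd.png',np.hstack(t)[:,:,::-1])
E
```

```text
[100.35682327 225.60783415]
```

View pics/sd.png

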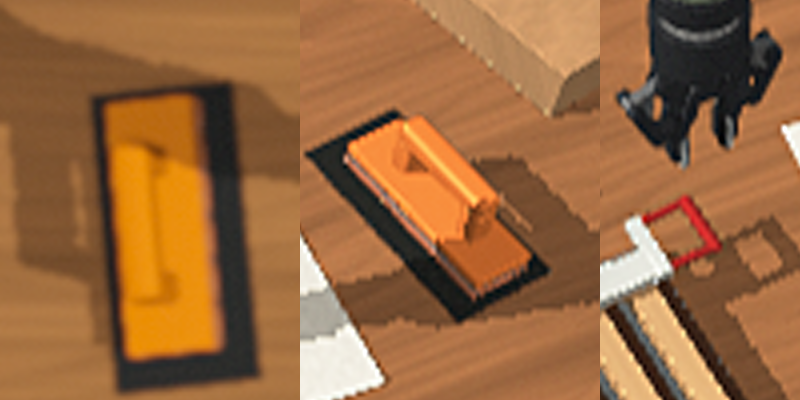

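The sander lies flat and fully inside the black mat in both views. The red bar, from (685,200) to (717,243), is right where I expected it. Gripping it to open the flap.

Emit:
carry_out:
  steps:
    - [[0, 0, -1], [0, 0, 0], -0.25]
    - [[0, 0, -1], [0, 0, 0], -0.25]
    - [[0, 0, -1], [0, 0, 0], -0.25]
    - [[0, 0, -1], [0, 0, 0], -0.25]
    - [[0, 0, -1], [0, 0, 0], -0.25]
    - [[0, 0, -0.6], [0, 0, 0], -0.25]
    - [[0, 0, -0.25], [0, 0, 0], -0.25]
    - [[0, 0, 0], [0, 0, 0], -0.6]
    - [[0, 0, 0], [0, 0, 0], -1]
    - [[0, 0, 0], [0, 0, 0], -1]
    - [[0, 0, 0], [0, 0, 0], -1]

```text
clock: 60.6
eef_pos: [0.4818, -0.055, 0.0435]
tool_rot: [-0.14, 3.138, 0.002]
force: [0.9, 3.2, -0.2]
opening: 0.0106
grasp_force: 25.2
```

```bash
python3 - <<'E'
import numpy as np
from workcell import ctrl
s=ctrl.read_state();print(s['eef_pos'],s['force'],s['opening'],s['grasp_force'])
A=np.r_[np.linspace(0,1.55,26),np.linspace(1.55,1.88,11)[1:]]
w=.0895;p=np.c_[-.265*np.cos(A)*np.sin(w),.265*np.cos(A)*np.cos(w),.265*np.sin(A)]/.02
q=np.round(p-p[0],2);d=np.round(np.diff(q,axis=0),2)
print(len(d),[[list(map(float,r)),[0,0,0],-1] for r in d], q[-1]*.02,q[25]*.02)
E
```

```text
[ 0.48183699 -0.05496912  0.04349236] [ 0.90528212  3.15802253 -0.20657482] 0.010626908351432762 25.17263174057007
35 [[[0.0, -0.03, 0.82], [0, 0, 0], -1], [[0.01, -0.07, 0.82], [0, 0, 0], -1], [[0.01, -0.13, 0.81], [0, 0, 0], -1], [[0.02, -0.17, 0.8], [0, 0, 0], -1], [[0.02, -0.23, 0.79], [0, 0, 0], -1], [[0.02, -0.27, 0.78], [0, 0, 0], -1], [[0.03, -0.32, 0.75], [0, 0, 0], -1], [[0.03, -0.37, 0.74], [0, 0, 0], -1], [[0.04, -0.41, 0.71], [0, 0, 0], -1], [[0.04, -0.46, 0.68], [0, 0, 0], -1], [[0.04, -0.49, 0.65], [0, 0, 0], -1], [[0.05, -0.54, 0.62], [0, 0, 0], -1], [[0.05, -0.57, 0.59], [0, 0, 0], -1], [[0.06, -0.61, 0.55], [0, 0, 0], -1], [[0.06, -0.64, 0.51], [0, 0, 0], -1], [[0.06, -0.67, 0.47], [0, 0, 0], -1], [[0.06, -0.7, 0.43], [0, 0, 0], -1], [[0.06, -0.72, 0.38], [0, 0, 0], -1], [[0.07, -0.75, 0.34], [0, 0, 0], -1], [[0.07, -0.76, 0.29], [0, 0, 0], -1], [[0.07, -0.78, 0.24], [0, 0, 0], -1], [[0.07, -0.8, 0.2], [0, 0, 0], -1], [[0.07, -0.8, 0.14], [0, 0, 0], -1], [[0.08, -0.82, 0.09], [0, 0, 0], -1], [[0.07, -0.81, 0.05], [0, 0, 0], -1], [[0.04, -0.44, 0.0], [0, 0, 0], -1], [[0.04, -0.43, -0.01], [0, 0, 0], -1], [[0.04, -0.44, -0.03], [0, 0, 0], -1], [[0.04, -0.43, -0.04], [0, 0, 0], -1], [[0.03, -0.43, -0.06], [0, 0, 0], -1], [[0.04, -0.43, -0.07], [0, 0, 0], -1], [[0.04, -0.43, -0.08], [0, 0, 0], -1], [[0.04, -0.42, -0.1], [0, 0, 0], -1], [[0.04, -0.43, -0.11], [0, 0, 0], -1], [[0.03, -0.41, -0.13], [0, 0, 0], -1]] [ 0.0308 -0.3442  0.2524] [ 0.0232 -0.2584  0.265 ]
```

Emit:
carry_out:
  steps:
    - [[0.0, -0.03, 0.82], [0, 0, 0], -1]
    - [[0.01, -0.07, 0.82], [0, 0, 0], -1]
    - [[0.01, -0.13, 0.81], [0, 0, 0], -1]
    - [[0.02, -0.17, 0.8], [0, 0, 0], -1]
    - [[0.02, -0.23, 0.79], [0, 0, 0], -1]
    - [[0.02, -0.27, 0.78], [0, 0, 0], -1]
    - [[0.03, -0.32, 0.75], [0, 0, 0], -1]
    - [[0.03, -0.37, 0.74], [0, 0, 0], -1]

```text
clock: 61.4
eef_pos: [0.4845, -0.0858, 0.1703]
tool_rot: [-0.141, 3.137, 0.006]
force: [1.2, 6.7, 0.2]
opening: 0.0108
grasp_force: 24.4
```

Emit:
carry_out:
  steps:
    - [[0.04, -0.41, 0.71], [0, 0, 0], -1]
    - [[0.04, -0.46, 0.68], [0, 0, 0], -1]
    - [[0.04, -0.49, 0.65], [0, 0, 0], -1]
    - [[0.05, -0.54, 0.62], [0, 0, 0], -1]
    - [[0.05, -0.57, 0.59], [0, 0, 0], -1]
    - [[0.06, -0.61, 0.55], [0, 0, 0], -1]
    - [[0.06, -0.64, 0.51], [0, 0, 0], -1]
    - [[0.06, -0.67, 0.47], [0, 0, 0], -1]
    - [[0.06, -0.7, 0.43], [0, 0, 0], -1]

```text
clock: 62.3
eef_pos: [0.4935, -0.1869, 0.2762]
tool_rot: [-0.142, 3.136, 0.006]
force: [-3.6, 9.4, 7.9]
opening: 0.0107
grasp_force: 25.0
```

Emit:
carry_out:
  steps:
    - [[0.06, -0.72, 0.38], [0, 0, 0], -1]
    - [[0.07, -0.75, 0.34], [0, 0, 0], -1]
    - [[0.07, -0.76, 0.29], [0, 0, 0], -1]
    - [[0.07, -0.78, 0.24], [0, 0, 0], -1]
    - [[0.07, -0.8, 0.2], [0, 0, 0], -1]
    - [[0.07, -0.8, 0.14], [0, 0, 0], -1]
    - [[0.08, -0.82, 0.09], [0, 0, 0], -1]
    - [[0.07, -0.81, 0.05], [0, 0, 0], -1]

```text
clock: 63.1
eef_pos: [0.5046, -0.3146, 0.309]
tool_rot: [-0.139, 3.138, -0.001]
force: [-0.3, 1.5, 5.1]
opening: 0.0107
grasp_force: 26.6
```

Emit:
carry_out:
  steps:
    - [[0.04, -0.44, 0.0], [0, 0, 0], -1]
    - [[0.04, -0.43, -0.01], [0, 0, 0], -1]
    - [[0.04, -0.44, -0.03], [0, 0, 0], -1]
    - [[0.04, -0.43, -0.04], [0, 0, 0], -1]
    - [[0.03, -0.43, -0.06], [0, 0, 0], -1]
    - [[0.04, -0.43, -0.07], [0, 0, 0], -1]
    - [[0.04, -0.4, -0.08], [0, 0, 0], -1]
    - [[0.04, -0.35, -0.09], [0, 0, 0], -1]
    - [[0.03, -0.3, -0.08], [0, 0, 0], -1]
    - [[0, 0, 0], [0, 0, 0], -1]

```text
clock: 64.1
eef_pos: [0.5111, -0.388, 0.2982]
tool_rot: [0.138, -3.137, 0.001]
force: [-4.4, -1.0, 1.9]
opening: 0.0111
grasp_force: 27.1
```

Emit:
carry_out:
  steps:
    - [[0, -0.16, -0.04], [0, 0, 0], -1]
    - [[0, -0.16, -0.05], [0, 0, 0], -1]
    - [[0, -0.16, -0.05], [0, 0, 0], -1]
    - [[0, -0.14, -0.05], [0, 0, 0], -1]
    - [[0, -0.1, -0.03], [0, 0, 0], -1]
    - [[0, 0, 0], [0, 0, 0], -1]

```text
clock: 64.7
eef_pos: [0.5123, -0.4013, 0.2943]
tool_rot: [-0.14, 3.137, 0.0]
force: [-1.0, 0.1, -0.1]
opening: 0.0107
grasp_force: 26.9
```

Emit:
carry_out:
  steps:
    - [[0, -0.08, -0.03], [0, 0, 0], -1]
    - [[0, -0.08, -0.03], [0, 0, 0], -1]
    - [[0, -0.06, -0.02], [0, 0, 0], -1]
    - [[0, 0, 0], [0, 0, 0], -1]

```text
clock: 65.1
eef_pos: [0.5125, -0.4043, 0.2935]
tool_rot: [-0.141, 3.136, 0.004]
force: [1.5, 5.7, 3.7]
opening: 0.0106
grasp_force: 27.2
```

Emit:
carry_out:
  steps:
    - [[0, 0.03, 0], [0, 0, 0], -1]
    - [[0, 0, 0], [0, 0, 0], -0.7]
    - [[0, 0, 0], [0, 0, 0], -0.4]
    - [[0, 0, 0], [0, 0, 0], -0.1]
    - [[0, 0, 0], [0, 0, 0], 0]
    - [[0, 0, 0.4], [0, 0, 0], 0]
    - [[0, 0, 0.8], [0, 0, 0], 0]
    - [[0, 0, 1], [0, 0, 0], 0]
    - [[0, 0, 1], [0, 0, 0], 0]
    - [[-0.3, 1, 0], [0, 0, 0], 0]
    - [[-0.5, 1, 0], [0, 0, 0], 0]
    - [[-0.5, 1, 0], [0, 0, 0], 0]

```text
clock: 66.3
eef_pos: [0.4854, -0.3448, 0.3574]
tool_rot: [-0.139, 3.138, -0.001]
force: [0.1, 0.6, -0.3]
opening: 0.0427
grasp_force: 0.0
```

Emit:
carry_out:
  steps:
    - [[-0.5, 1, 0], [0, 0, 0], 0]
    - [[-0.5, 1, 0], [0, 0, 0], 0]
    - [[-0.5, 1, 0], [0, 0, 0], 0]
    - [[-0.5, 1, 0], [0, 0, 0], 0]
    - [[-0.5, 1, 0], [0, 0, 0], 0]
    - [[-0.5, 1, 0], [0, 0, 0], 0]
    - [[-0.5, 1, 0], [0, 0, 0], 0]
    - [[-0.5, 1, 0], [0, 0, 0], 0]
    - [[0, 1, 0], [0, 0, 0], 0]
    - [[0, 0, 0], [0, 0, 0], 0]
    - [[0, 0, 0], [0, 0, 0], 0]

```text
clock: 67.4
eef_pos: [0.406, -0.1654, 0.3576]
tool_rot: [-0.14, 3.137, -0.002]
force: [0.1, -0.2, 0.2]
opening: 0.0427
grasp_force: 0.0
```

```bash
python3 - <<'E'
from h import *
im=shot('scene','end.png',(110,100,440,340),2.4)
E
```

```text
(no output)
```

View pics/end.png

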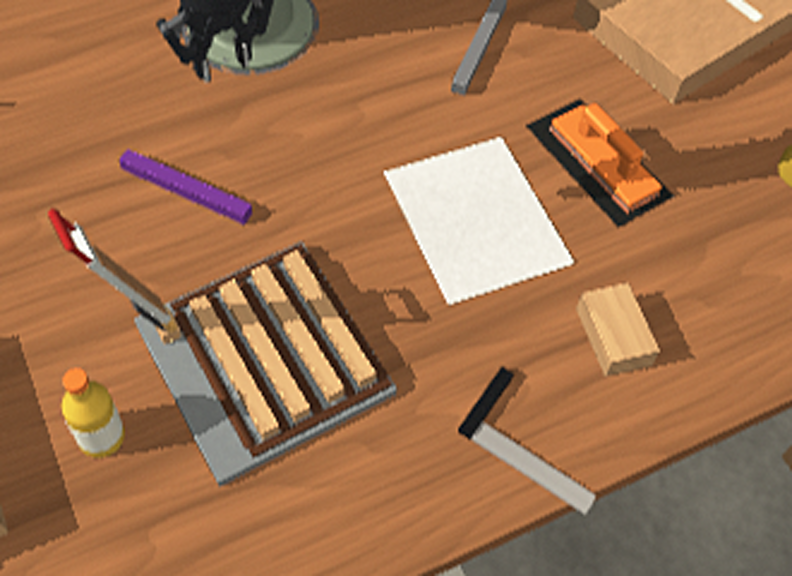

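The end picture shows the four sticks lying in their grooves around (285,345) and the flap leaning on its open stop (70,235). The sander is on its mat (605,160) and the other items are where they were. Handing in.

```bash
python3 -c "
from workcell import order
print(order.close_job())"
```

```text
the job is handed in; nothing more can be done
None
```

I handed the job in at about 67 s: all four sticks are sanded and lie free in their grooves, the flap is on its open stop, the sander is back on its mat, and the other items were left alone.

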